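# Plug the sensor wands into the readout dock and set its rail carrier

### The job

Get the readout dock ready for a run: push every sensor wand lying on the counter fully home into a port of the dock, one wand to a port, any port. Then hang the carrier by its hook on the status rail at least 5 cm to one side of the pointer, slide it along the rail (do not lift it over) until it hangs right above the pointer, and let go. Leave the flask and the beaker behind undisturbed.

Things in the scene. Friction and masses are not known exactly. Their poses are not given: they have to be found in the camera images.
- wand_0_mid (a point): Centre of the handle of a sensor wand (two or three of three identical wands are present). Black square handle 70 x 24 x 24 mm along x; from its +x end a round steel shaft 10 mm thick, 58 mm long (last 6 mm tapered) sticks out on the centre line; 90 g. It lies flat, handle centre 12 mm above the counter. x points to the shaft's tip; if it has rolled, y and z are turned.
- wand_1_mid (a point): Centre of the handle of a sensor wand (two or three of three identical wands are present). Black square handle 70 x 24 x 24 mm along x; from its +x end a round steel shaft 10 mm thick, 58 mm long (last 6 mm tapered) sticks out on the centre line; 90 g. It lies flat, handle centre 12 mm above the counter. x points to the shaft's tip; if it has rolled, y and z are turned.
- wand_2_mid (a point): Centre of the handle of a sensor wand (two or three of three identical wands are present). Black square handle 70 x 24 x 24 mm along x; from its +x end a round steel shaft 10 mm thick, 58 mm long (last 6 mm tapered) sticks out on the centre line; 90 g. It lies flat, handle centre 12 mm above the counter. x points to the shaft's tip; if it has rolled, y and z are turned.
- port_0 (a point): Port 0 of the dock: centre of the mouth of a level round hole 13 mm across (mouth chamfered 3 mm), 45 mm above the counter, in the dock's front face. It runs along +x of this frame (away from the robot) right through, 70 mm; z is up. A wand is fully home when the front end of its handle meets the dock's face: handle centre 35 mm before the mouth.
- port_1 (a point): Port 1 of the dock: centre of the mouth of a level round hole 13 mm across (mouth chamfered 3 mm), 45 mm above the counter, in the dock's front face. It runs along +x of this frame (away from the robot) right through, 70 mm; z is up. A wand is fully home when the front end of its handle meets the dock's face: handle centre 35 mm before the mouth.
- port_2 (a point): Port 2 of the dock: centre of the mouth of a level round hole 13 mm across (mouth chamfered 3 mm), 45 mm above the counter, in the dock's front face. It runs along +x of this frame (away from the robot) right through, 70 mm; z is up. A wand is fully home when the front end of its handle meets the dock's face: handle centre 35 mm before the mouth.
- dock: The readout dock, a fixed grey block 200 mm wide (y), 70 mm deep (x), 86 mm high; origin at the centre of its underside. Three ports in its front (-x) face, 60 mm apart in y. A wand let go in a port stays there, drooping a few mm.
- rail_mid (a point): Middle of the axis of the status rail, a level fixed steel bar 12 mm thick, 175 mm above the counter, along y of this frame; its two posts stand at y = +-140 mm and end in clamp blocks 22 mm high round the bar; base plate 60 x 310 x 12 mm on the counter. x points away from the robot, z up.
- pointer_tip (a point): Upper tip of the fixed aluminium pointer that stands on the rail's base plate straight under the rail, 58 mm above the counter; y of its frame runs along the rail. The mark to which the carrier is slid.
- carrier_grip (a point): Centre of the carrier's black grip block, 22 (x) x 24 (y) x 45 (z) mm, 124.5 mm above the carrier's underside (top at 147 mm). z is up along the carrier, +x is the side to which its hook is open.
- carrier_hook (a point): The point inside the carrier's hook where the rail's axis comes to lie when it hangs, 93.1 mm above the carrier's underside, straight under the grip block; the space between upright strip and tip is 26 mm wide (13 mm each side of this point). Axes as for the grip. When hung, this point is on the rail's axis and the carrier's underside is 82 mm above the counter.
- carrier: The carrier, about 250 g; origin at the centre of its underside. It stands on a foot 56 (x) x 60 (y) x 28 mm. Above is a strip hook, 26 mm wide in y, open to +x: upright on the -x side, roof under the grip block, tip on the +x side reaching down to 72 mm above the underside. The rail enters from +x between foot (28 mm) and tip (72 mm); lowering the carrier then brings the rail under the roof.
- rail_stand: The fixed rail stand (base, posts and rail); origin under its middle, on the counter.
- flask: Bystander: conical flask, 65 mm wide, 103 mm high; origin at the centre of its underside. Leave it.
- beaker: Bystander: glass beaker, 75 mm wide, 95 mm high; origin at the centre of its underside. Leave it.
Things that resemble listed ones, but are neither listed nor needed, are in the scene too. Leave any white look-alike of the part that bears wand_1_mid alone.

How it is judged:
By the outcome, as a careful person would: the job done as asked, in the order asked, and still so for the second after the job is handed in, with the robot touching nothing.
Of wand_0, wand_1, wand_2 only 2 to 3 are there at a start; the rules pass over those that are not, and their reading is None.
At some moment in a run one of wand_0, wand_1, wand_2 may be knocked a few centimetres aside while the robot is not near it.
It also fails if it takes over 210 s, if anything falls off the work surface, if the arm or the gripper's body presses on something with over 40 N, if the wrist force passes 120 N, or if a joint passes its speed limit or range.

### The arm

A 6-joint arm with a two-finger parallel gripper is mounted at the origin on a cart in front of the work surface, level with it; the furniture and walls round the work are solid. World frame = base frame: x ahead of the robot, y to its left, z up, the work surface at z = 0. Lengths are in m, angles in rad, forces in N, time in s.
With the tool pointing down it reaches from about 0.35 to 0.85 m from the base axis. Payload 8.1 kg.
Tool frame: the origin (TCP) lies midway between the tips of the shut fingers; the grasp point (between the pads) lies 19 mm behind it (robot.tcp_to_grasp is the distance from the TCP to the grasp point, in m); z points along the fingers, y is the direction in which the jaws open and shut (so a half turn about z gives the same grasp; the last joint's range is limited). The gripper opens to 93 mm and grips with 3 to 60 N. Pads are 15 mm wide; open, the fingers measure 128 mm over their backs; the gripper's body (75 mm by 188 mm) begins 65 mm behind the grasp point.
Start: joints at [1.225, 0.13, 1.488, -0, 1.523, -0.085], TCP at [0.155, 0.58, 0.219] pointing down, gripper open.
Joint ranges: [-2.96, 2.96], [-0.89, 2.26], [0.02, 2.5], [-1.34, 4.48], [0, 2.73], [-2.66, 2.66]. Speed limits (rad/s): [2.39, 2.39, 2.79, 3.14, 3.14, 3.14].

### API

Orientations are given as a rotation vector (axis times angle).
In Python, from plant import robot gives the robot as it stands.
- The arm moves only by the tool send_rows, never from a script. Its argument "series" is a list of rows, each an object of numbers: "wx", "wy", "wz": the turn, a rotation vector about the world's x, y, z in rad; "dx", "dy", "dz": the shift along the world's x, y, z in cm; "fingers": the closure in counts, from 0 (fully open) to 255 (shut). In form: [{"wx": .., "wy": .., "wz": .., "dx": .., "dy": .., "dz": .., "fingers": ..}, ...]. A call has 1 to 20 rows; each row shifts and turns the pose as measured when the row begins; what a row does not reach is not made up. A row lasts 1/12 s, in which the tool goes at most 41.7 mm and 7.16 degrees, less where a joint would pass 70% of its speed; a pose out of reach is approached as far as the arm can. A call is refused whole if a number of a shift passes 4.17 or a number of a turn 0.125, either way. A call with a gripper value outside its range is refused whole. The fingers move at their own pace and stop on an object; "newtons" is the grip in N (left out, the last holds). Time passes only in rows, so rows that do not move let the fingers close. It gives the time, the measured TCP pose, the force and the opening at its end, in the units of the state.
- robot.read_state(): the state, without advancing time (a new reading comes with each control period).
- robot.read_camera(name): name is "side" or "top"; returns the picture (384x512x3 uint8, red, green, blue); there is no depth.
- robot.camera_info(name): a dict with "intrinsics" (3x3 intrinsics, pixels), "k1" (the pictures are not rectified: a ray, as slopes to the right and down, at radius r is drawn at 1 + k1 r^2 times it, then the intrinsics apply), "extrinsics" (4x4, takes a point from world to camera coordinates). Camera axes: x right, y up, looking along -z (the intrinsics and any distortion apply to the point x, -y, -z); pixel columns grow to the right and rows downward; lengths in m; the calibration is good to about 2 mm. A picture is of the moment at which its call begins. camera_info takes no time and is no camera call.
- robot.close_job(): hands the job in, once; it reports no verdict.
The state is a dict: "t": time; "q": joint angles; "dq": joint speeds; "joint_torque": joint torques, N m; "tool_pos": TCP position; "orientation": TCP orientation; "force": force on the tool from outside, world axes, zero at the start; "wrist_torque": the same for the moment, N m; "opening": finger opening in m.
Only numpy, scipy, OpenCV 4.12 (cv2) and the standard library are available. Lean on these libraries where they do the work, as an engineer would, in place of code of your own. Each camera call takes 0.05 s, during which the arm holds its last target.

## Working session

There is one attempt and no reset: what is moved stays moved. The work goes in short steps, Python scripts to look and compute and a tool call to move; the robot and the scene stay as the last step left them, time stands still between calls to the robot, and variables do not carry over. Pictures are saved under pics/ and viewed, and the job is handed in when it is done.

Besides the shell and the picture viewer there is one more tool, called after "Request:" by a JSON object that holds its "name" and its "arguments", one argument or row to a line. send_rows: Moves the arm, as the interface text tells. Its arguments: {"type":"object","properties":{"series":{"type":"array","items":{"type":"object","properties":{"wx":{"type":"number"},"wy":{"type":"number"},"wz":{"type":"number"},"dx":{"type":"number"},"dy":{"type":"number"},"dz":{"type":"number"},"fingers":{"type":"number"}}}},"newtons":{"type":"number"}},"required":["series"]}

```bash
mkdir -p pics; ls; python3 - <<'E'
from plant import robot
import cv2
for n in("side","top"):
    im=robot.read_camera(n); cv2.imwrite(f"pics/{n}0.png",im[:,:,::-1])
    i=robot.camera_info(n); print(n,i)
s=robot.read_state(); print(s, robot.tcp_to_grasp)
E
```

```text
pics
side {'intrinsics': array([[351.56757143,   0.        , 254.95086737],
       [  0.        , 351.56757143, 193.35539741],
       [  0.        ,   0.        ,   1.        ]]), 'k1': -0.06572336207973219, 'extrinsics': array([[-0.9803886 , -0.19596909,  0.02083998,  0.59452838],
       [ 0.14218973, -0.63016791,  0.76332855, -0.19067608],
       [-0.13645611,  0.75132185,  0.64567423, -0.97406497],
       [ 0.        ,  0.        ,  0.        ,  1.        ]])}
top {'intrinsics': array([[453.63298962,   0.        , 255.05933099],
       [  0.        , 453.63298962, 193.24743049],
       [  0.        ,   0.        ,   1.        ]]), 'k1': -0.06998148200928066, 'extrinsics': array([[ 0.16734377, -0.98588715,  0.00475333, -0.09161762],
       [ 0.96413874,  0.16465576,  0.20814649, -0.58710703],
       [-0.20599162, -0.03024915,  0.97808611, -1.03085242],
       [ 0.        ,  0.        ,  0.        ,  1.        ]])}
{'t': 0.1, 'q': array([ 1.22458677e+00,  1.31095061e-01,  1.48919310e+00,  1.99243826e-05,
        1.52298896e+00, -8.53772144e-02]), 'dq': array([ 1.04438487e-03,  7.77438173e-05, -4.72247445e-03,  1.12486031e-03,
       -6.90069469e-05, -9.54861693e-04]), 'joint_torque': array([ 1.50657550e-03, -5.61340392e+01, -4.93098092e+01,  7.70685752e-02,
        2.91302166e-02, -9.09764168e-06]), 'tool_pos': array([0.15451134, 0.57922465, 0.21767424]), 'orientation': array([-4.08505976e-01, -3.11453566e+00,  2.57758312e-03]), 'force': array([ 0.46928514,  0.55916277, -0.40384711]), 'wrist_torque': array([0.03358123, 0.00426646, 0.03935132]), 'opening': 0.09309131642028673} 0.0188
```

View pics/side0.png

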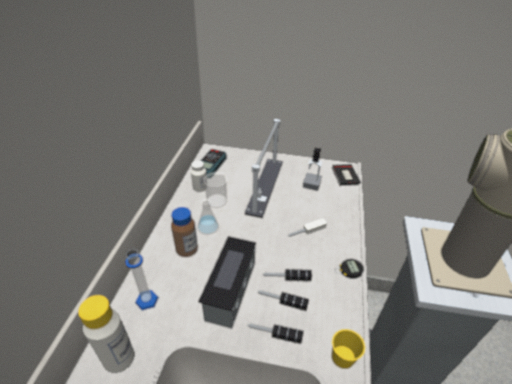

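View pics/top0.png

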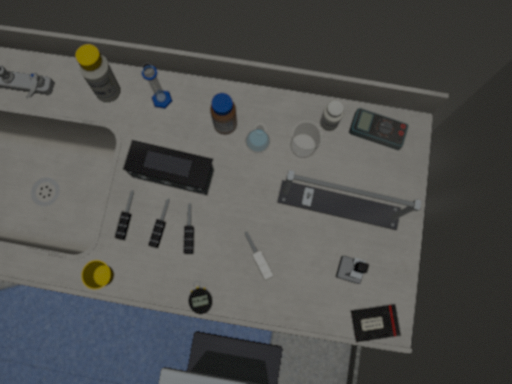

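Both views show three black wands (top: (123,222), (157,232), (188,238)), with the white look-alike at (260,262). The dock is at (170,167), the rail stand at (345,200) and the carrier at (352,268). Next I'll zoom in and measure.

```bash
cat > h.py <<'E'
import numpy as np, cv2
from plant import robot
I={n:robot.camera_info(n) for n in("side","top")}
def ray(n,u,v):
    i=I[n];K=i["intrinsics"];E=i["extrinsics"]
    d=np.array([(u-K[0,2])/K[0,0],(v-K[1,2])/K[1,1]]);s=d.copy()
    for _ in range(30): s=d/(1+i["k1"]*(s@s))
    R=E[:3,:3];o=-R.T@E[:3,3]
    w=R.T@np.array([s[0],-s[1],-1]);return o,w
def plane(n,u,v,z):
    o,w=ray(n,u,v);return o+w*(z-o[2])/w[2]
def proj(n,p):
    i=I[n];K=i["intrinsics"];E=i["extrinsics"]
    c=E[:3,:3]@np.asarray(p)+E[:3,3];s=np.array([c[0],-c[1]])/-c[2]
    s=s*(1+i["k1"]*(s@s));return K[:2,:2]@s+K[:2,2]
def tri(a,b):
    A=[];B=[]
    for n,u,v in(("side",*a),("top",*b)):
        o,w=ray(n,u,v);w/=np.linalg.norm(w);P=np.eye(3)-np.outer(w,w);A.append(P);B.append(P@o)
    x=np.linalg.solve(sum(A),sum(B));return x,np.linalg.norm(A[0]@x-B[0])
def crop(im,x0,y0,x1,y1,f,name):
    cv2.imwrite(name,cv2.resize(im[y0:y1,x0:x1],None,fx=f,fy=f,interpolation=cv2.INTER_CUBIC))
E
python3 - <<'E'
from h import *
t=cv2.imread("pics/top0.png");s=cv2.imread("pics/side0.png")
crop(t,100,130,220,260,5,"pics/t_dock.png")
crop(t,270,165,430,295,5,"pics/t_rail.png")
crop(s,190,230,320,350,5,"pics/s_dock.png")
crop(s,235,110,345,230,5,"pics/s_rail.png")
E
```

```text
(no output)
```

View pics/t_dock.png

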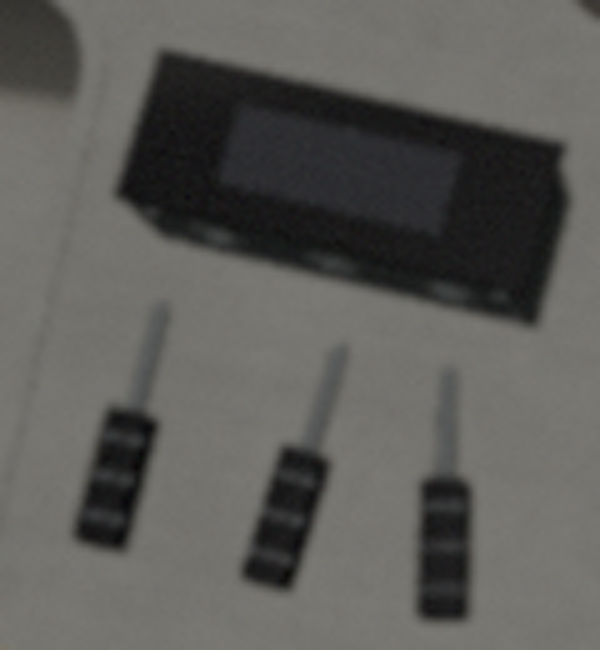

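View pics/t_rail.png

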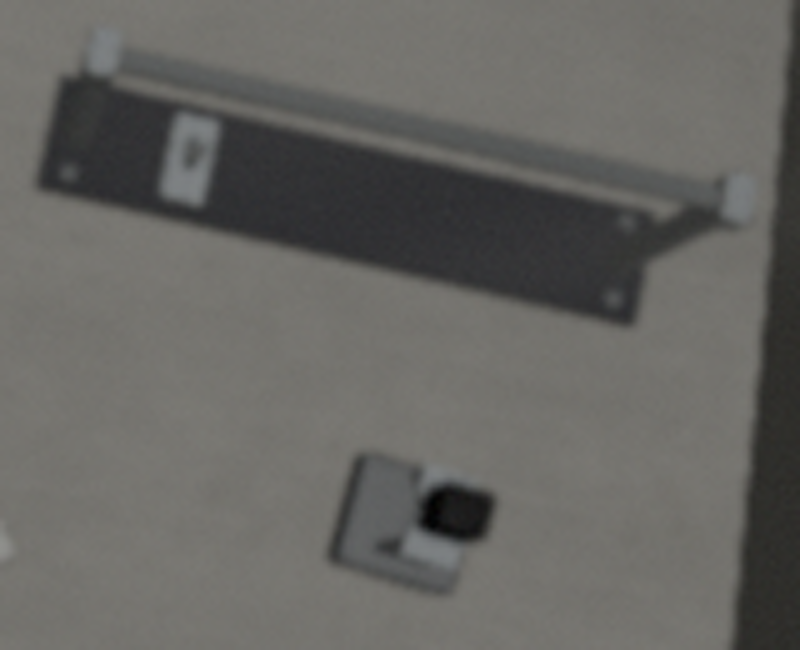

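View pics/s_dock.png

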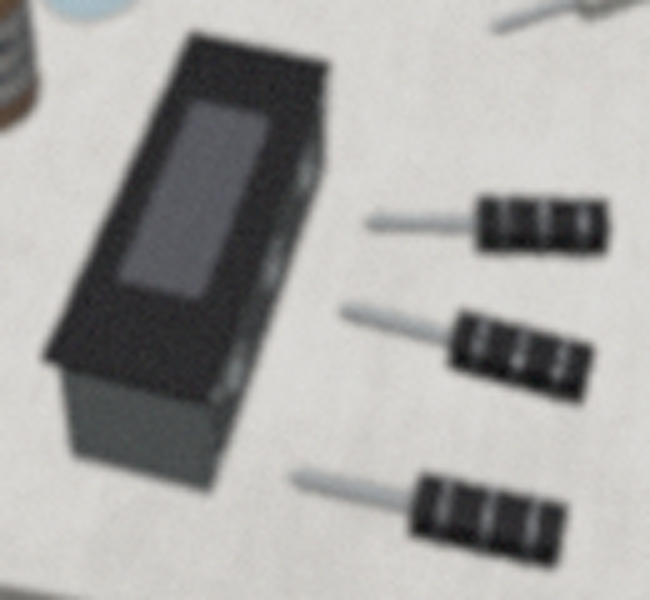

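View pics/s_rail.png

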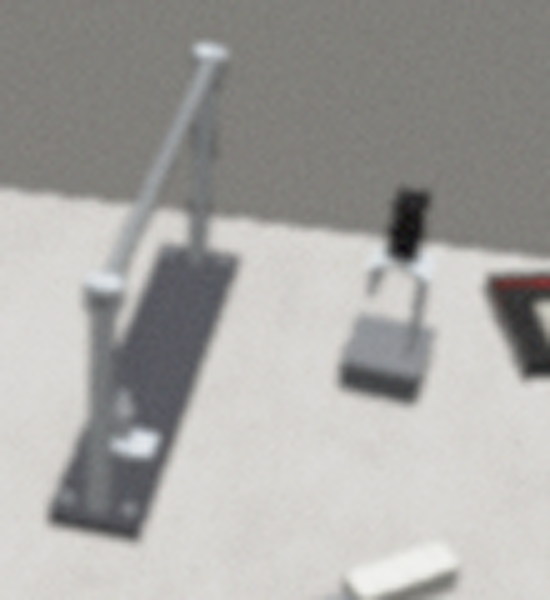

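```bash
python3 - <<'E'
from h import *
np.set_printoptions(precision=4,suppress=True)
T=lambda x,y,o=(100,130):(x/5+o[0],y/5+o[1])
S=lambda x,y:T(x,y,(190,230)); SR=lambda x,y:T(x,y,(235,110)); TR=lambda x,y:T(x,y,(270,165))
for n in I: E=I[n]["extrinsics"]; print(n,-E[:3,:3].T@E[:3,3])
print("lid"); L=[]
for a,b in(((192,33),(565,148)),((45,357),(162,50)),((212,402),(118,193))):
    print(tri(S(*a),T(*b)), plane("top",*T(*b),.086))
print("side lid",[plane("side",*S(*a),.086) for a in((192,33),(328,65),(212,402),(45,357))])
print("front bottom top-view",[plane("top",*T(*b),0) for b in((162,236),(540,325))])
print("ports");
for a,b in zip(((308,165),(272,258),(232,375)),((450,292),(335,262),(215,235))): print(tri(S(*a),T(*b)))
print("wands: tip, base, rear")
for nm,F,pts in(("top",T,[((165,303),(142,412),(102,545)),((344,345),(312,448),(268,586)),((450,368),(447,480),(443,618))]),("side",S,[((292,478),(412,502)),((342,310),(452,338)),((366,222),(476,224))])):
  for p in pts:
    q=[plane(nm,*F(*k),.012) for k in p]; d=q[0]-q[1]; L=np.linalg.norm(d); d/=L
    print(nm,q[0],q[1],"yaw",np.arctan2(d[1],d[0]),L,"mid",q[0]-d*.093, "rear",q[-1])
print("rail"); 
for a,b in(((103,283),(100,50)),((208,47),(738,198))): print(tri(SR(*a),TR(*b)))
A=plane("top",*TR(122,60),.175);B=plane("top",*TR(720,193),.175);print(A,B,B-A,np.arctan2((B-A)[1],(B-A)[0]))
print("base",[plane("top",*TR(*b),.012) for b in((60,78),(40,187),(632,323))],[plane("side",*SR(*b),.012) for b in((50,515),(138,532),(240,255),(165,245))])
print("pointer",tri(SR(122,393),TR(192,150)))
print("carrier grip top",tri(SR(412,190),TR(460,510)),"foot top",[plane("top",*TR(*b),.028) for b in((360,455),(332,558),(450,592))],[plane("side",*SR(*b),.028) for b in((362,318),(342,372),(418,390),(436,328))])
E
```

```text
side [0.4771 0.7282 0.7621]
top [ 0.369  -0.0248  1.1309]
lid
(array([0.655 , 0.1214, 0.0795]), np.float64(0.00012280183421662042)) [0.6533 0.1205 0.086 ]
(array([0.6699, 0.3246, 0.0812]), np.float64(0.0007608990930222959)) [0.6693 0.3231 0.086 ]
(array([0.5944, 0.3297, 0.0802]), np.float64(0.0024236261491439497)) [0.5956 0.3278 0.086 ]
side lid [array([0.6532, 0.1272, 0.086 ]), array([0.5798, 0.1337, 0.086 ]), array([0.5909, 0.3335, 0.086 ]), array([0.6677, 0.3276, 0.086 ])]
front bottom top-view [array([0.5957, 0.329 , 0.    ]), array([0.5825, 0.1275, 0.    ])]
ports
(array([0.5826, 0.168 , 0.0464]), np.float64(1.0685103091536464e-05))
(array([0.5881, 0.2271, 0.0456]), np.float64(0.00011212100497166022))
(array([0.593 , 0.2906, 0.0393]), np.float64(0.00019593986622554543))
wands: tip, base, rear
top [0.5594 0.3159 0.012 ] [0.5027 0.3149 0.012 ] yaw 0.01680436164991259 0.05666634758934546 mid [0.4664 0.3143 0.012 ] rear [0.4339 0.3198 0.012 ]
top [0.5535 0.2215 0.012 ] [0.4994 0.2265 0.012 ] yaw -0.09297201969634909 0.0542981945296766 mid [0.4609 0.2301 0.012 ] rear [0.4283 0.2338 0
[... 844 characters left out ...]
654439757
base [array([ 0.6486, -0.0521,  0.012 ]), array([ 0.5912, -0.051 ,  0.012 ]), array([ 0.5725, -0.3543,  0.012 ])] [array([ 0.6472, -0.0454,  0.012 ]), array([ 0.5912, -0.0424,  0.012 ]), array([ 0.5702, -0.3505,  0.012 ]), array([ 0.6269, -0.3507,  0.012 ])]
pointer (array([ 0.6152, -0.12  ,  0.055 ]), np.float64(0.002047505010156529))
carrier grip top (array([ 0.4545, -0.2482,  0.1509]), np.float64(0.00019543500376123087)) foot top [array([ 0.4834, -0.2247,  0.028 ]), array([ 0.4322, -0.2179,  0.028 ]), array([ 0.4254, -0.2763,  0.028 ])] [array([ 0.4746, -0.2709,  0.028 ]), array([ 0.4827, -0.2074,  0.028 ]), array([ 0.4313, -0.1996,  0.028 ]), array([ 0.4231, -0.271 ,  0.028 ])]
```

Request:
{"name": "send_rows", "arguments": {
  "series": [
    {"dx":3.0,"dy":-2.6,"dz":-0.4,"wz":0.026,"fingers":110},
    {"dx":3.0,"dy":-2.6,"dz":-0.4,"wz":0.026,"fingers":110},
    {"dx":3.0,"dy":-2.6,"dz":-0.4,"wz":0.026,"fingers":110},
    {"dx":3.0,"dy":-2.6,"dz":-0.4,"wz":0.026,"fingers":110},
    {"dx":3.0,"dy":-2.6,"dz":-0.4,"wz":0.026,"fingers":110},
    {"dx":3.0,"dy":-2.6,"dz":-0.4,"wz":0.026,"fingers":110},
    {"dx":3.0,"dy":-2.6,"dz":-0.4,"wz":0.026,"fingers":110},
    {"dx":3.0,"dy":-2.6,"dz":-0.4,"wz":0.026,"fingers":110}
  ],
  "newtons": 20
}}

```text
schema error: expected keys wx, wy, wz, dx, dy, dz, fingers
```

All seven keys have to be present in every row.

Request:
{"name": "send_rows", "arguments": {
  "series": [
    {"wx":0,"wy":0,"wz":0.026,"dx":3.0,"dy":-2.6,"dz":-0.4,"fingers":110},
    {"wx":0,"wy":0,"wz":0.026,"dx":3.0,"dy":-2.6,"dz":-0.4,"fingers":110},
    {"wx":0,"wy":0,"wz":0.026,"dx":3.0,"dy":-2.6,"dz":-0.4,"fingers":110},
    {"wx":0,"wy":0,"wz":0.026,"dx":3.0,"dy":-2.6,"dz":-0.4,"fingers":110},
    {"wx":0,"wy":0,"wz":0.026,"dx":3.0,"dy":-2.6,"dz":-0.4,"fingers":110},
    {"wx":0,"wy":0,"wz":0.026,"dx":3.0,"dy":-2.6,"dz":-0.4,"fingers":110},
    {"wx":0,"wy":0,"wz":0.026,"dx":3.0,"dy":-2.6,"dz":-0.4,"fingers":110},
    {"wx":0,"wy":0,"wz":0.026,"dx":3.0,"dy":-2.6,"dz":-0.4,"fingers":110}
  ],
  "newtons": 20
}}

```text
t: 0.77
tool_pos: [0.3937, 0.3653, 0.1814]
orientation: [-0.047, -3.136, 0.005]
force: [0.9, 0.2, -0.4]
opening: 0.0533
```

Request:
{"name": "send_rows", "arguments": {
  "series": [
    {"wx":0,"wy":0,"wz":0.01,"dx":2.4,"dy":-1.6,"dz":-2.5,"fingers":110},
    {"wx":0,"wy":0,"wz":0.01,"dx":2.4,"dy":-1.6,"dz":-2.5,"fingers":110},
    {"wx":0,"wy":0,"wz":0.01,"dx":2.2,"dy":-1.4,"dz":-2.5,"fingers":110},
    {"wx":0,"wy":0,"wz":0,"dx":0,"dy":0,"dz":0,"fingers":110},
    {"wx":0,"wy":0,"wz":0,"dx":0,"dy":0,"dz":-0.5,"fingers":110},
    {"wx":0,"wy":0,"wz":0,"dx":0,"dy":0,"dz":0,"fingers":110}
  ],
  "newtons": 20
}}

```text
t: 1.27
tool_pos: [0.4713, 0.3086, 0.0962]
orientation: [-0.01, -3.136, 0.008]
force: [-0.6, 0.4, -0.3]
opening: 0.0527
```

```bash
python3 - <<'E'
from h import *
s=robot.read_camera("side")[:,:,::-1];t=robot.read_camera("top")[:,:,::-1]
crop(s,190,210,340,360,4,"pics/s1.png");crop(t,90,130,230,270,4,"pics/t1.png")
print(robot.read_state()["tool_pos"])
E
```

```text
[0.47183325 0.30994249 0.0983314 ]
```

View pics/s1.png

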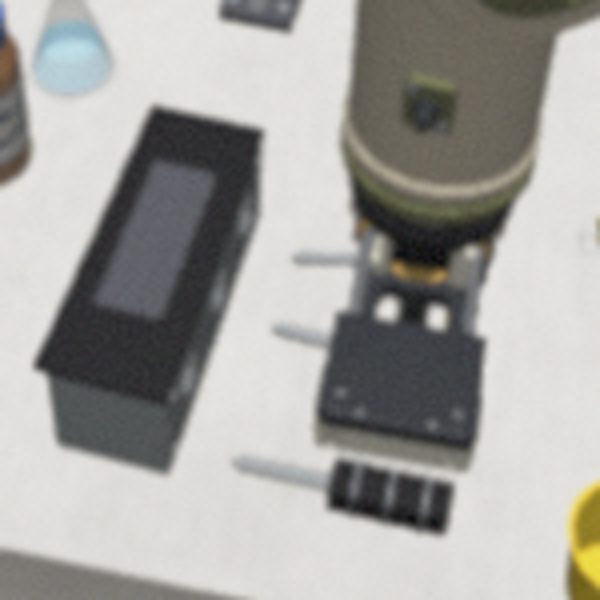

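View pics/t1.png

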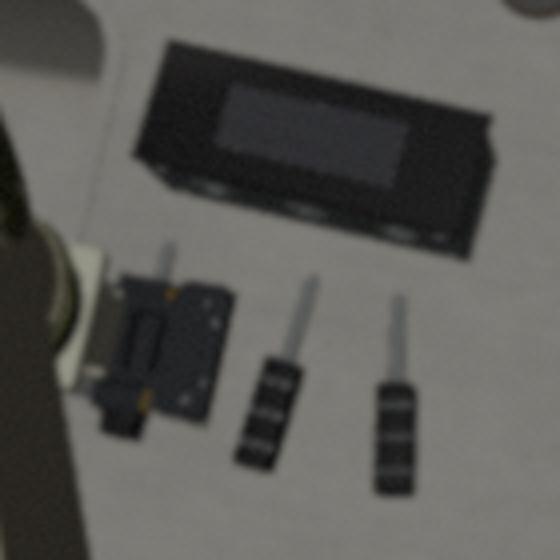

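Request:
{"name": "send_rows", "arguments": {
  "series": [
    {"wx":0,"wy":0,"wz":0,"dx":-0.6,"dy":0.8,"dz":-2.5,"fingers":110},
    {"wx":0,"wy":0,"wz":0,"dx":0,"dy":0,"dz":-2.0,"fingers":110},
    {"wx":0,"wy":0,"wz":0,"dx":0,"dy":0,"dz":-1.0,"fingers":110},
    {"wx":0,"wy":0,"wz":0,"dx":0,"dy":0,"dz":0,"fingers":110},
    {"wx":0,"wy":0,"wz":0,"dx":0,"dy":0,"dz":0,"fingers":110}
  ],
  "newtons": 20
}}

```text
t: 1.78
tool_pos: [0.4667, 0.3251, 0.0497]
orientation: [-0.002, 3.134, 0.006]
force: [-0.3, 0.3, -0.0]
opening: 0.0528
```

```bash
cat >> h.py <<'E'
def look(k,sx,tx,f=4):
    s=robot.read_camera("side")[:,:,::-1];t=robot.read_camera("top")[:,:,::-1]
    cv2.imwrite(f"pics/sf{k}.png",s);cv2.imwrite(f"pics/tf{k}.png",t)
    crop(s,*sx,f,f"pics/s{k}.png");crop(t,*tx,f,f"pics/t{k}.png")
    print(robot.read_state()["tool_pos"],robot.read_state()["t"])
E
python3 - <<'E'
from h import *
look(2,(190,210,340,360),(90,130,230,270))
E
```

```text
[0.46713549 0.32498689 0.05009034] 1.8833
```

View pics/s2.png

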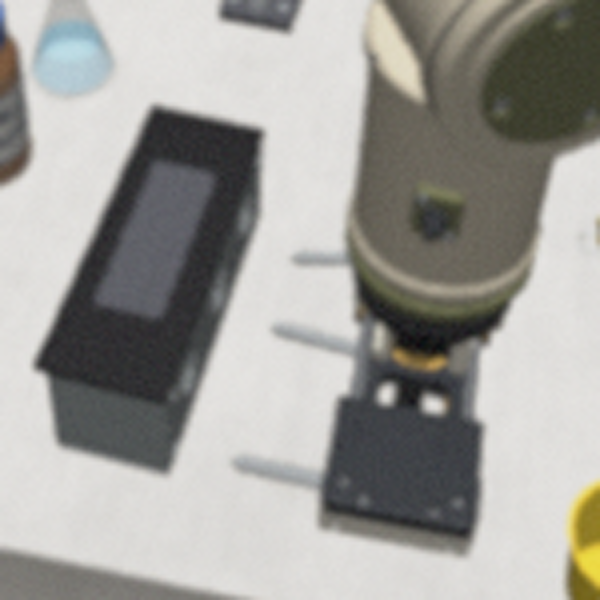

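Request:
{"name": "send_rows", "arguments": {
  "series": [
    {"wx":0,"wy":0,"wz":0,"dx":0,"dy":-0.6,"dz":-1.0,"fingers":110},
    {"wx":0,"wy":0,"wz":0,"dx":0,"dy":0,"dz":-1.0,"fingers":110},
    {"wx":0,"wy":0,"wz":0,"dx":0,"dy":0,"dz":0,"fingers":110},
    {"wx":0,"wy":0,"wz":0,"dx":0,"dy":0,"dz":0,"fingers":110}
  ],
  "newtons": 20
}}

```text
t: 2.22
tool_pos: [0.4694, 0.3194, 0.0317]
orientation: [-0.002, 3.128, 0.01]
force: [0.6, 0.8, 0.8]
opening: 0.0532
```

Request:
{"name": "send_rows", "arguments": {
  "series": [
    {"wx":0,"wy":0.01,"wz":0,"dx":-0.2,"dy":0,"dz":-1.0,"fingers":110},
    {"wx":0,"wy":0,"wz":0,"dx":0,"dy":0,"dz":-1.0,"fingers":110},
    {"wx":0,"wy":0,"wz":0,"dx":0,"dy":0,"dz":-0.4,"fingers":110},
    {"wx":0,"wy":0,"wz":0,"dx":0,"dy":0,"dz":0,"fingers":110},
    {"wx":0,"wy":0,"wz":0,"dx":0,"dy":0,"dz":0,"fingers":110}
  ],
  "newtons": 20
}}

```text
t: 2.63
tool_pos: [0.4669, 0.3187, 0.0044]
orientation: [0.0, 3.141, 0.009]
force: [-0.2, 0.0, -0.3]
opening: 0.0527
```

Low enough, so I'll close the fingers.

Request:
{"name": "send_rows", "arguments": {
  "series": [
    {"wx":0,"wy":0,"wz":0,"dx":0,"dy":0,"dz":0,"fingers":200},
    {"wx":0,"wy":0,"wz":0,"dx":0,"dy":0,"dz":0,"fingers":255},
    {"wx":0,"wy":0,"wz":0,"dx":0,"dy":0,"dz":0,"fingers":255},
    {"wx":0,"wy":0,"wz":0,"dx":0,"dy":0,"dz":0,"fingers":255},
    {"wx":0,"wy":0,"wz":0,"dx":0,"dy":0,"dz":0,"fingers":255},
    {"wx":0,"wy":0,"wz":0,"dx":0,"dy":0,"dz":0,"fingers":255}
  ],
  "newtons": 35
}}

```text
t: 3.13
tool_pos: [0.4673, 0.3191, 0.0051]
orientation: [-0.0, 3.14, 0.01]
force: [-1.5, 0.0, -1.2]
opening: 0.0236
```

```bash
python3 - <<'E'
from h import *
look(3,(190,210,340,360),(90,130,230,270))
E
```

```text
[0.46722472 0.31911903 0.00502771] 3.2333
```

View pics/s3.png

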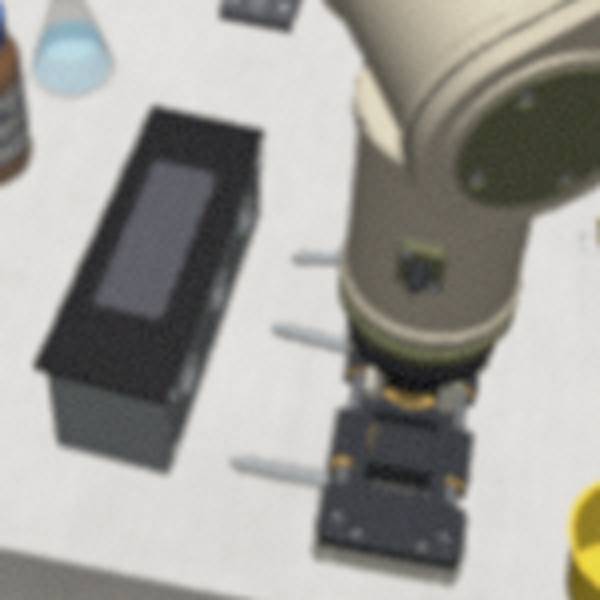

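View pics/t3.png

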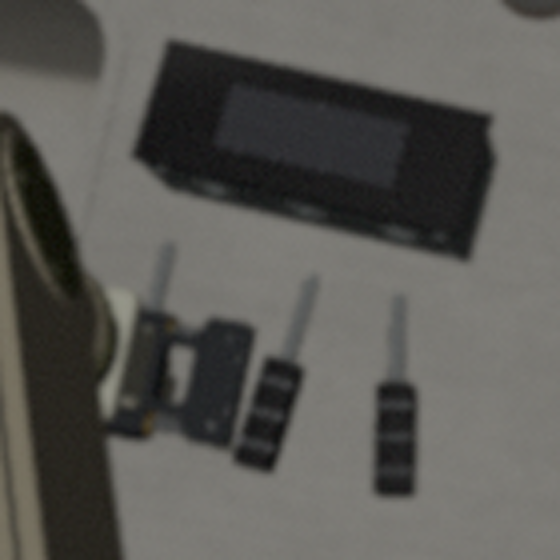

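Request:
{"name": "send_rows", "arguments": {
  "series": [
    {"wx":0,"wy":0,"wz":0,"dx":0,"dy":0,"dz":1.2,"fingers":255},
    {"wx":0,"wy":0,"wz":0,"dx":0,"dy":0,"dz":1.2,"fingers":255},
    {"wx":0,"wy":0,"wz":-0.02,"dx":0.1,"dy":-0.6,"dz":0.8,"fingers":255},
    {"wx":0,"wy":0,"wz":-0.02,"dx":0.2,"dy":-0.6,"dz":0.1,"fingers":255},
    {"wx":0,"wy":0,"wz":-0.02,"dx":0.2,"dy":-0.6,"dz":0,"fingers":255},
    {"wx":0,"wy":0,"wz":0,"dx":0,"dy":0,"dz":0,"fingers":255},
    {"wx":0,"wy":0,"wz":0,"dx":0,"dy":0,"dz":0,"fingers":255}
  ],
  "newtons": 35
}}

```text
t: 3.82
tool_pos: [0.4737, 0.2991, 0.0435]
orientation: [0.105, 3.135, 0.012]
force: [0.8, -0.3, -1.9]
opening: 0.0233
```

```bash
python3 - <<'E'
from h import *
look(4,(190,230,310,350),(90,130,210,250),5)
for a,b in zip(((308,165),(272,258),(232,375)),((450,292),(335,262),(215,235))):
  print(plane("side",a[0]/5+190,a[1]/5+230,.045),plane("top",b[0]/5+100,b[1]/5+130,.045))
E
```

```text
[0.47341651 0.29931235 0.04312109] 3.9167
[0.5827943  0.16683242 0.045     ] [0.5828438  0.16821698 0.045     ]
[0.58834996 0.22668144 0.045     ] [0.58814876 0.22722819 0.045     ]
[0.59223222 0.29400936 0.045     ] [0.59158094 0.28892782 0.045     ]
```

View pics/s4.png

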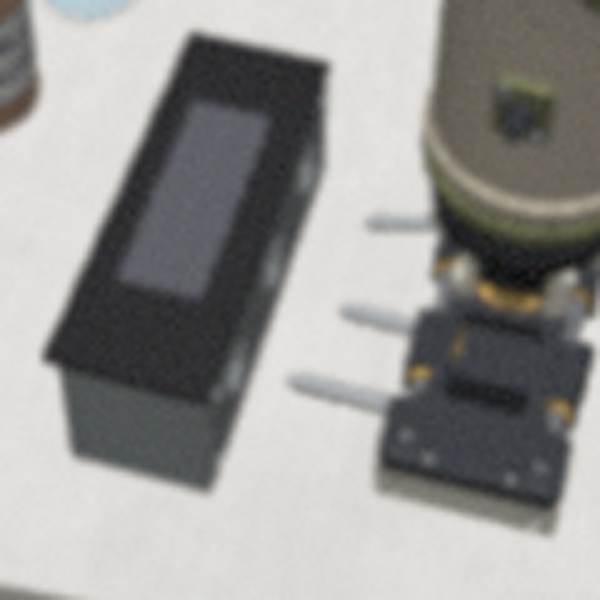

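View pics/t4.png

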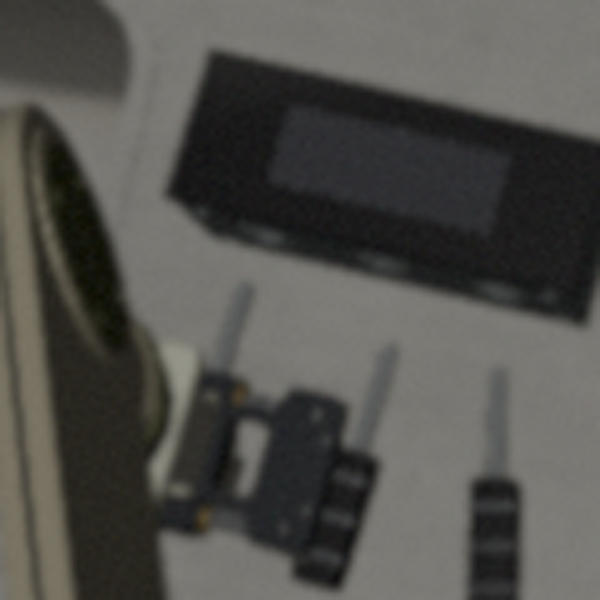

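Request:
{"name": "send_rows", "arguments": {
  "series": [
    {"wx":0,"wy":0,"wz":0,"dx":0.5,"dy":0,"dz":-0.5,"fingers":255},
    {"wx":0,"wy":0,"wz":0,"dx":0.5,"dy":0,"dz":0,"fingers":255},
    {"wx":0,"wy":0,"wz":0,"dx":0.3,"dy":0,"dz":0,"fingers":255},
    {"wx":0,"wy":0,"wz":0,"dx":0,"dy":0,"dz":0,"fingers":255},
    {"wx":0,"wy":0,"wz":0,"dx":0,"dy":0,"dz":0,"fingers":255}
  ],
  "newtons": 35
}}

```text
t: 4.33
tool_pos: [0.4866, 0.2991, 0.0355]
orientation: [0.103, 3.139, 0.009]
force: [-0.2, 0.2, -0.7]
opening: 0.0238
```

```bash
python3 - <<'E'
from h import *
look(5,(190,260,290,350),(100,150,200,240),6)
E
```

```text
[0.48647109 0.29918725 0.0356197 ] 4.4333
```

View pics/s5.png

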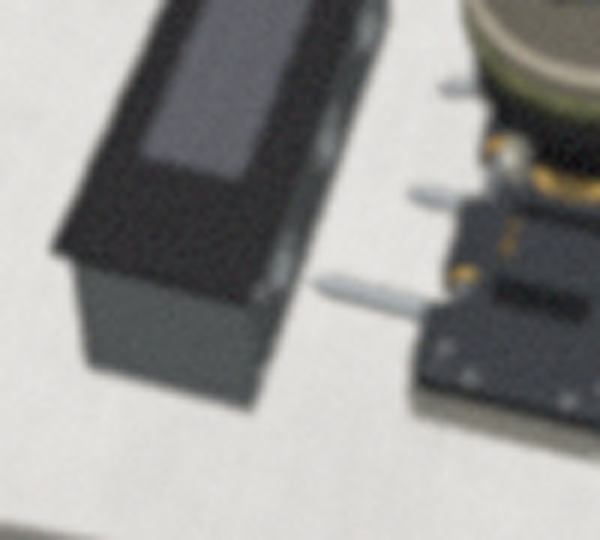

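View pics/t5.png

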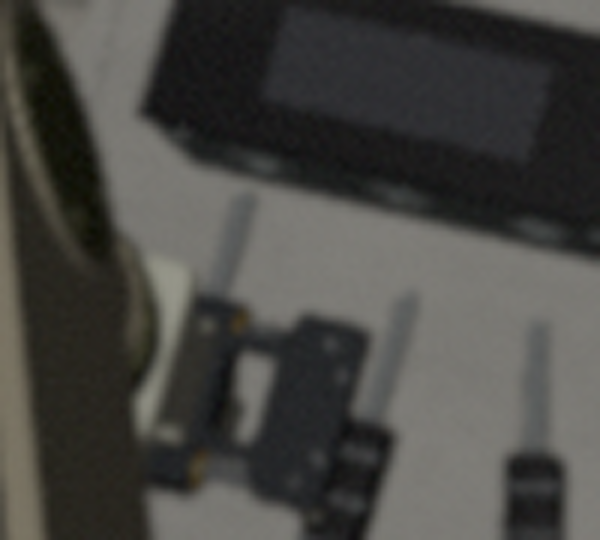

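Request:
{"name": "send_rows", "arguments": {
  "series": [
    {"wx":0,"wy":0,"wz":0,"dx":0,"dy":-0.05,"dz":0.25,"fingers":255},
    {"wx":0,"wy":0,"wz":0,"dx":0.5,"dy":-0.03,"dz":0,"fingers":255},
    {"wx":0,"wy":0,"wz":0,"dx":0.5,"dy":-0.03,"dz":0,"fingers":255},
    {"wx":0,"wy":0,"wz":0,"dx":0.4,"dy":-0.03,"dz":0,"fingers":255},
    {"wx":0,"wy":0,"wz":0,"dx":0.4,"dy":-0.03,"dz":0,"fingers":255},
    {"wx":0,"wy":0,"wz":0,"dx":0,"dy":0,"dz":0,"fingers":255},
    {"wx":0,"wy":0,"wz":0,"dx":0,"dy":0,"dz":0,"fingers":255}
  ],
  "newtons": 35
}}

```text
t: 5.02
tool_pos: [0.5063, 0.297, 0.0385]
orientation: [0.102, 3.139, 0.008]
force: [-0.4, 0.0, -1.3]
opening: 0.0235
```

Request:
{"name": "send_rows", "arguments": {
  "series": [
    {"wx":0,"wy":0,"wz":0,"dx":0.5,"dy":-0.03,"dz":0,"fingers":255},
    {"wx":0,"wy":0,"wz":0,"dx":0.5,"dy":-0.03,"dz":0,"fingers":255},
    {"wx":0,"wy":0,"wz":0,"dx":0.5,"dy":-0.03,"dz":0,"fingers":255},
    {"wx":0,"wy":0,"wz":0,"dx":0.5,"dy":-0.03,"dz":0,"fingers":255},
    {"wx":0,"wy":0,"wz":0,"dx":0,"dy":0,"dz":0,"fingers":255}
  ],
  "newtons": 35
}}

```text
t: 5.43
tool_pos: [0.5281, 0.2955, 0.0383]
orientation: [0.102, 3.139, 0.008]
force: [0.2, -0.8, -1.1]
opening: 0.0241
```

Request:
{"name": "send_rows", "arguments": {
  "series": [
    {"wx":0,"wy":0,"wz":0,"dx":0.5,"dy":-0.03,"dz":0,"fingers":255},
    {"wx":0,"wy":0,"wz":0,"dx":0.5,"dy":-0.03,"dz":0,"fingers":255},
    {"wx":0,"wy":0,"wz":0,"dx":0.4,"dy":-0.03,"dz":0,"fingers":255},
    {"wx":0,"wy":0,"wz":0,"dx":0.4,"dy":-0.03,"dz":0,"fingers":255},
    {"wx":0,"wy":0,"wz":0,"dx":0.3,"dy":-0.02,"dz":0,"fingers":255},
    {"wx":0,"wy":0,"wz":0,"dx":0,"dy":0,"dz":0,"fingers":255}
  ],
  "newtons": 35
}}

```text
t: 5.93
tool_pos: [0.5516, 0.2937, 0.0381]
orientation: [0.103, 3.14, 0.007]
force: [0.9, -0.4, -1.2]
opening: 0.0237
```

Request:
{"name": "send_rows", "arguments": {
  "series": [
    {"wx":0,"wy":0,"wz":0,"dx":0.2,"dy":-0.01,"dz":0,"fingers":255},
    {"wx":0,"wy":0,"wz":0,"dx":0.2,"dy":-0.01,"dz":0,"fingers":255},
    {"wx":0,"wy":0,"wz":0,"dx":0.2,"dy":-0.01,"dz":0,"fingers":255}
  ],
  "newtons": 35
}}

```text
t: 6.18
tool_pos: [0.5564, 0.2933, 0.0376]
orientation: [-0.102, -3.137, -0.006]
force: [-13.4, -0.9, 6.6]
opening: 0.0237
```

Request:
{"name": "send_rows", "arguments": {
  "series": [
    {"wx":0,"wy":0,"wz":0,"dx":0.2,"dy":0,"dz":0,"fingers":255},
    {"wx":0,"wy":0,"wz":0,"dx":0.2,"dy":0,"dz":0,"fingers":255}
  ],
  "newtons": 35
}}

```text
t: 6.35
tool_pos: [0.5564, 0.2932, 0.0373]
orientation: [-0.101, -3.128, -0.003]
force: [-11.5, -2.0, 8.7]
opening: 0.0236
```

```bash
python3 - <<'E'
from h import *
look(6,(190,240,310,340),(100,140,220,240),5)
E
```

```text
[0.55643968 0.29324313 0.03735514] 6.45
```

View pics/s6.png

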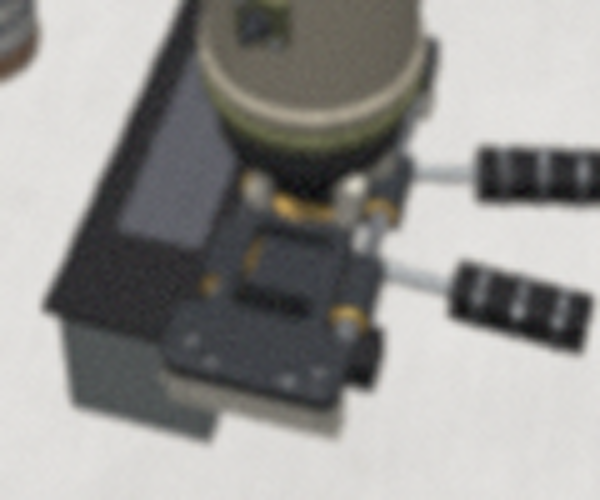

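View pics/t6.png

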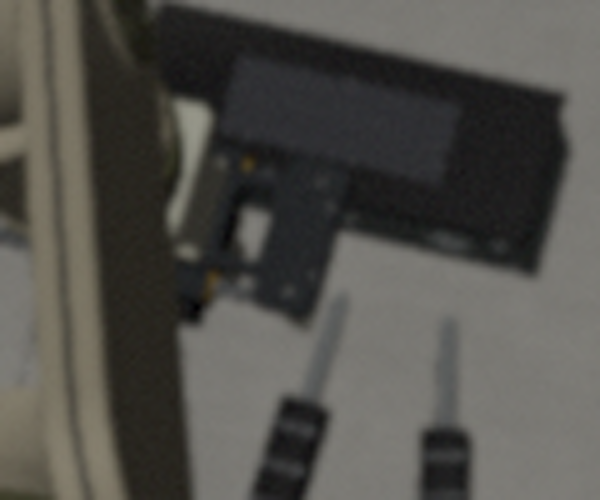

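Request:
{"name": "send_rows", "arguments": {
  "series": [
    {"wx":0,"wy":0,"wz":0,"dx":0,"dy":0,"dz":0,"fingers":145},
    {"wx":0,"wy":0,"wz":0,"dx":0,"dy":0,"dz":0,"fingers":145},
    {"wx":0,"wy":0,"wz":0,"dx":0,"dy":0,"dz":0,"fingers":145},
    {"wx":0,"wy":0,"wz":0,"dx":0,"dy":0,"dz":2,"fingers":145},
    {"wx":0,"wy":0,"wz":0,"dx":0,"dy":0,"dz":2,"fingers":145},
    {"wx":0,"wy":0,"wz":0,"dx":0,"dy":0,"dz":3,"fingers":145},
    {"wx":0,"wy":0,"wz":0,"dx":-3,"dy":0,"dz":2,"fingers":145},
    {"wx":0,"wy":0,"wz":0,"dx":-3.5,"dy":0,"dz":1,"fingers":145},
    {"wx":0,"wy":0,"wz":0,"dx":-3.5,"dy":0,"dz":1,"fingers":145},
    {"wx":0,"wy":0,"wz":0,"dx":-3.5,"dy":0,"dz":1,"fingers":145},
    {"wx":0,"wy":0,"wz":0,"dx":0,"dy":0,"dz":0,"fingers":145}
  ],
  "newtons": 35
}}

```text
t: 7.37
tool_pos: [0.419, 0.2933, 0.1619]
orientation: [-0.105, -3.132, -0.009]
force: [-0.8, -0.1, -1.0]
opening: 0.04
```

```bash
python3 - <<'E'
from h import *
look(7,(190,230,330,350),(100,140,220,260),5)
E
```

```text
[0.42258395 0.2931431  0.161183  ] 7.4667
```

View pics/s7.png

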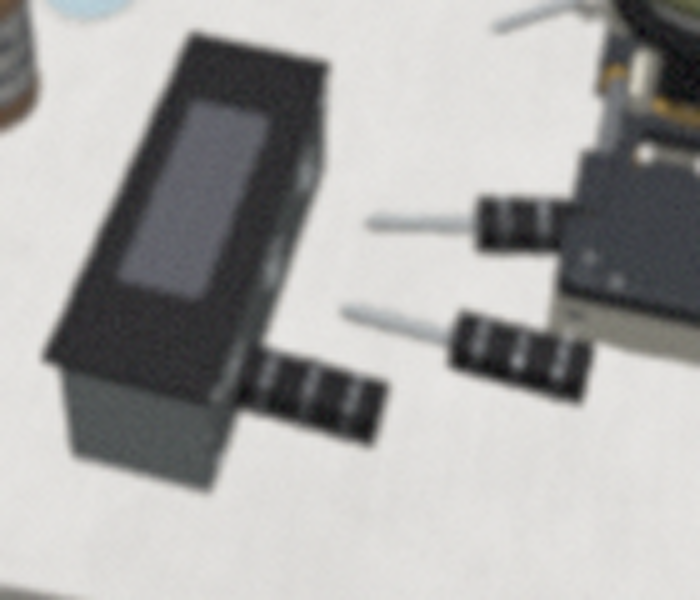

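View pics/t7.png

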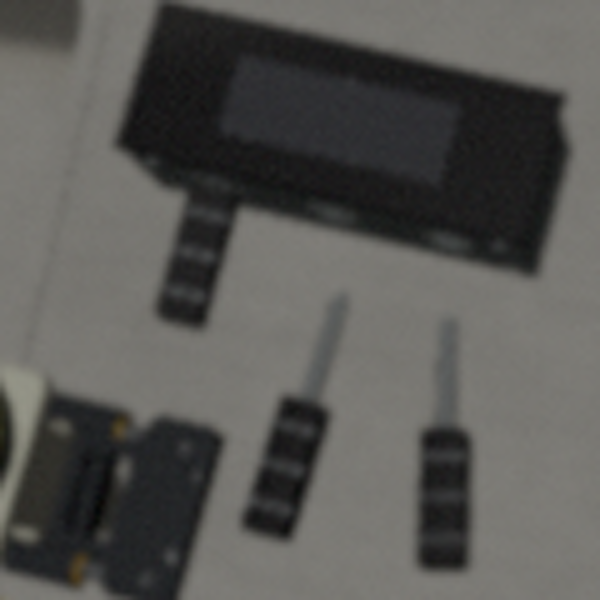

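Request:
{"name": "send_rows", "arguments": {
  "series": [
    {"wx":0,"wy":0,"wz":-0.01,"dx":1.3,"dy":-2.0,"dz":-2,"fingers":110},
    {"wx":0,"wy":0,"wz":-0.01,"dx":1.3,"dy":-2.0,"dz":-2,"fingers":110},
    {"wx":0,"wy":0,"wz":0,"dx":1.0,"dy":-1.5,"dz":-2,"fingers":110},
    {"wx":0,"wy":0,"wz":0,"dx":0,"dy":0,"dz":-1,"fingers":110},
    {"wx":0,"wy":0,"wz":0,"dx":0,"dy":0,"dz":0,"fingers":110},
    {"wx":0,"wy":0,"wz":0,"dx":0,"dy":0,"dz":0,"fingers":110}
  ],
  "newtons": 20
}}

```text
t: 7.97
tool_pos: [0.4659, 0.2371, 0.0898]
orientation: [0.139, 3.137, 0.014]
force: [0.4, 0.7, 1.1]
opening: 0.0529
```

Request:
{"name": "send_rows", "arguments": {
  "series": [
    {"wx":0,"wy":0,"wz":0,"dx":-0.5,"dy":-0.4,"dz":-2,"fingers":110},
    {"wx":0,"wy":0,"wz":0,"dx":0,"dy":0,"dz":-2,"fingers":110},
    {"wx":0,"wy":0,"wz":0,"dx":0,"dy":0,"dz":-0.8,"fingers":110},
    {"wx":0,"wy":0,"wz":0,"dx":0,"dy":0,"dz":0,"fingers":110},
    {"wx":0,"wy":0,"wz":0,"dx":0,"dy":0,"dz":0,"fingers":110}
  ],
  "newtons": 20
}}

```text
t: 8.38
tool_pos: [0.464, 0.2367, 0.0448]
orientation: [0.137, 3.133, 0.019]
force: [0.5, 0.5, -0.3]
opening: 0.0525
```

```bash
python3 - <<'E'
from h import *
look(8,(190,230,330,350),(100,140,220,260),5)
E
```

```text
[0.4644393  0.23680237 0.04534584] 8.4833
```

View pics/s8.png

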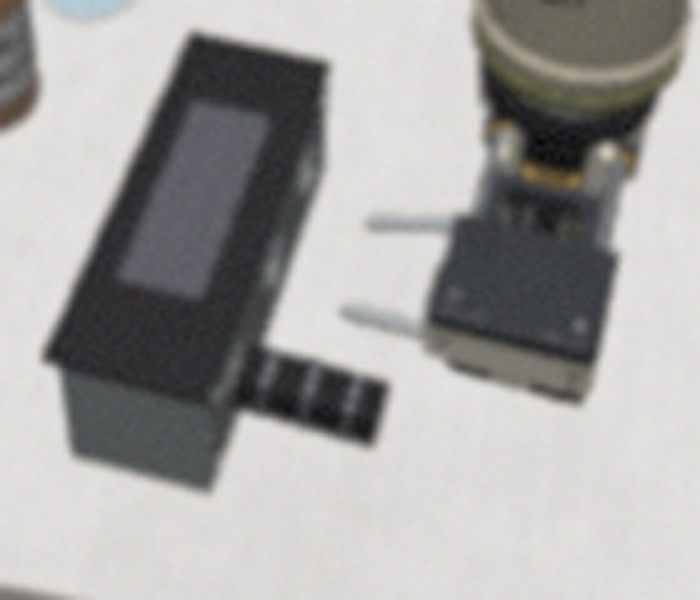

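View pics/t8.png

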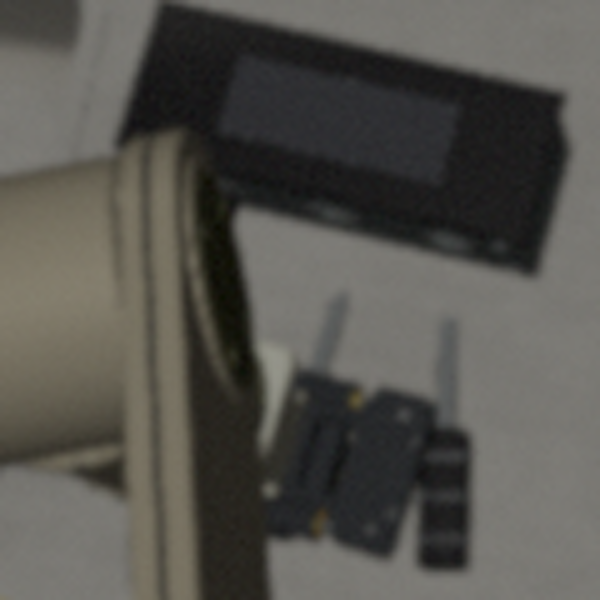

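Request:
{"name": "send_rows", "arguments": {
  "series": [
    {"wx":0,"wy":0,"wz":0,"dx":-0.4,"dy":-0.3,"dz":-1,"fingers":110},
    {"wx":0,"wy":0,"wz":0,"dx":0,"dy":0,"dz":-0.6,"fingers":110},
    {"wx":0,"wy":0,"wz":0,"dx":0,"dy":0,"dz":0,"fingers":110},
    {"wx":0,"wy":0,"wz":0,"dx":0,"dy":0,"dz":0,"fingers":110}
  ],
  "newtons": 20
}}

```text
t: 8.82
tool_pos: [0.4621, 0.2347, 0.031]
orientation: [0.135, 3.127, 0.023]
force: [0.3, -0.7, -1.0]
opening: 0.0525
```

Request:
{"name": "send_rows", "arguments": {
  "series": [
    {"wx":-0.012,"wy":0.01,"wz":0,"dx":-0.1,"dy":-0.1,"dz":-1,"fingers":110},
    {"wx":0,"wy":0,"wz":0,"dx":0,"dy":0,"dz":-1,"fingers":110},
    {"wx":0,"wy":0,"wz":0,"dx":0,"dy":0,"dz":-0.4,"fingers":110},
    {"wx":0,"wy":0,"wz":0,"dx":0,"dy":0,"dz":0,"fingers":110},
    {"wx":0,"wy":0,"wz":0,"dx":0,"dy":0,"dz":0,"fingers":110}
  ],
  "newtons": 20
}}

```text
t: 9.23
tool_pos: [0.4616, 0.2338, 0.0063]
orientation: [0.136, 3.135, 0.005]
force: [0.2, -0.2, 0.4]
opening: 0.053
```

Request:
{"name": "send_rows", "arguments": {
  "series": [
    {"wx":0,"wy":0,"wz":0,"dx":0,"dy":0,"dz":-0.1,"fingers":200},
    {"wx":0,"wy":0,"wz":0,"dx":0,"dy":0,"dz":0,"fingers":255},
    {"wx":0,"wy":0,"wz":0,"dx":0,"dy":0,"dz":0,"fingers":255},
    {"wx":0,"wy":0,"wz":0,"dx":0,"dy":0,"dz":0,"fingers":255},
    {"wx":0,"wy":0,"wz":0,"dx":0,"dy":0,"dz":0,"fingers":255},
    {"wx":0,"wy":0,"wz":0,"dx":0,"dy":0,"dz":0,"fingers":255}
  ],
  "newtons": 35
}}

```text
t: 9.73
tool_pos: [0.4624, 0.2341, 0.0065]
orientation: [0.136, 3.134, 0.006]
force: [0.0, -0.1, -0.2]
opening: 0.0237
```

Request:
{"name": "send_rows", "arguments": {
  "series": [
    {"wx":0,"wy":0,"wz":0,"dx":0,"dy":0,"dz":1.2,"fingers":255},
    {"wx":0,"wy":0,"wz":0.01,"dx":0,"dy":0.2,"dz":1.2,"fingers":255},
    {"wx":0,"wy":0,"wz":0.01,"dx":0.2,"dy":0.2,"dz":0.4,"fingers":255},
    {"wx":0,"wy":0,"wz":0,"dx":0,"dy":0,"dz":0,"fingers":255},
    {"wx":0,"wy":0,"wz":0,"dx":0,"dy":0,"dz":0,"fingers":255}
  ],
  "newtons": 35
}}

```text
t: 10.15
tool_pos: [0.465, 0.2387, 0.0387]
orientation: [0.101, 3.134, 0.007]
force: [-0.1, -1.1, -1.3]
opening: 0.0237
```

Request:
{"name": "send_rows", "arguments": {
  "series": [
    {"wx":0,"wy":0,"wz":0,"dx":0.5,"dy":-0.03,"dz":0.05,"fingers":255},
    {"wx":0,"wy":0,"wz":0,"dx":0.6,"dy":-0.03,"dz":0,"fingers":255},
    {"wx":0,"wy":0,"wz":0,"dx":0.6,"dy":-0.03,"dz":0,"fingers":255},
    {"wx":0,"wy":0,"wz":0,"dx":0.4,"dy":-0.03,"dz":0,"fingers":255},
    {"wx":0,"wy":0,"wz":0,"dx":0,"dy":0,"dz":0,"fingers":255}
  ],
  "newtons": 35
}}

```text
t: 10.57
tool_pos: [0.4885, 0.2375, 0.0391]
orientation: [0.101, 3.133, 0.007]
force: [-0.8, 0.3, -0.7]
opening: 0.0239
```

```bash
python3 - <<'E'
from h import *
look(9,(190,230,310,330),(100,140,220,240),5)
E
```

```text
[0.48762472 0.23746714 0.03888292] 10.6667
```

View pics/s9.png

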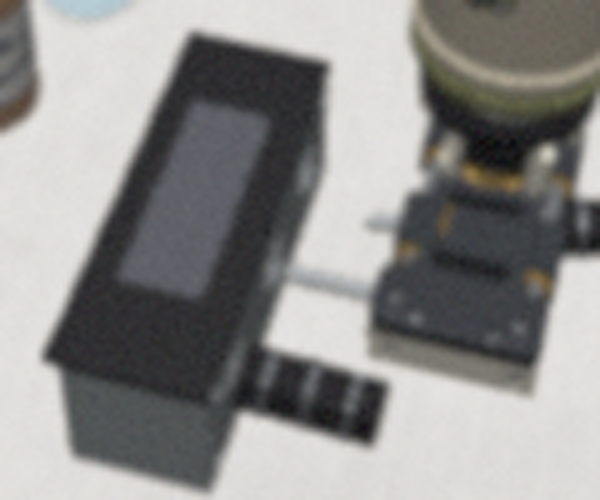

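View pics/t9.png

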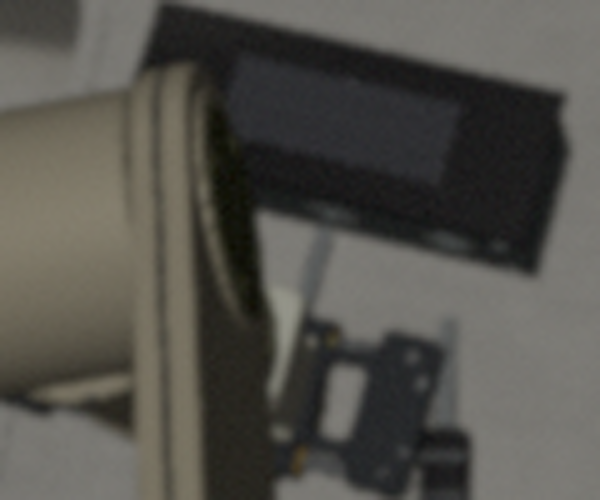

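Request:
{"name": "send_rows", "arguments": {
  "series": [
    {"wx":0,"wy":0,"wz":0,"dx":0.4,"dy":-0.1,"dz":0,"fingers":255},
    {"wx":0,"wy":0,"wz":0,"dx":0.4,"dy":-0.03,"dz":0,"fingers":255},
    {"wx":0,"wy":0,"wz":0,"dx":0.4,"dy":-0.03,"dz":0,"fingers":255},
    {"wx":0,"wy":0,"wz":0,"dx":0.4,"dy":-0.03,"dz":0,"fingers":255},
    {"wx":0,"wy":0,"wz":0,"dx":0,"dy":0,"dz":0,"fingers":255}
  ],
  "newtons": 35
}}

```text
t: 11.08
tool_pos: [0.5043, 0.2351, 0.0381]
orientation: [0.101, 3.135, 0.006]
force: [0.8, 0.4, -0.6]
opening: 0.0239
```

Request:
{"name": "send_rows", "arguments": {
  "series": [
    {"wx":0,"wy":0,"wz":0,"dx":0.5,"dy":0,"dz":0.1,"fingers":255},
    {"wx":0,"wy":0,"wz":0,"dx":0.5,"dy":-0.02,"dz":0,"fingers":255},
    {"wx":0,"wy":0,"wz":0,"dx":0.5,"dy":-0.02,"dz":0,"fingers":255},
    {"wx":0,"wy":0,"wz":0,"dx":0.5,"dy":-0.02,"dz":0,"fingers":255},
    {"wx":0,"wy":0,"wz":0,"dx":0,"dy":0,"dz":0,"fingers":255}
  ],
  "newtons": 35
}}

```text
t: 11.5
tool_pos: [0.5267, 0.2345, 0.0394]
orientation: [0.101, 3.135, 0.006]
force: [-0.3, 0.7, -0.9]
opening: 0.0239
```

Request:
{"name": "send_rows", "arguments": {
  "series": [
    {"wx":0,"wy":0,"wz":0,"dx":0.5,"dy":-0.02,"dz":0,"fingers":255},
    {"wx":0,"wy":0,"wz":0,"dx":0.5,"dy":-0.02,"dz":0,"fingers":255},
    {"wx":0,"wy":0,"wz":0,"dx":0.5,"dy":-0.02,"dz":0,"fingers":255},
    {"wx":0,"wy":0,"wz":0,"dx":0.5,"dy":-0.02,"dz":0,"fingers":255},
    {"wx":0,"wy":0,"wz":0,"dx":0.3,"dy":-0.02,"dz":0,"fingers":255},
    {"wx":0,"wy":0,"wz":0,"dx":0.2,"dy":-0.01,"dz":0,"fingers":255}
  ],
  "newtons": 35
}}

```text
t: 12.0
tool_pos: [0.5522, 0.2332, 0.0387]
orientation: [0.101, 3.14, 0.005]
force: [-18.6, 0.6, 11.7]
opening: 0.0238
```

Request:
{"name": "send_rows", "arguments": {
  "series": [
    {"wx":0,"wy":0,"wz":0,"dx":0.2,"dy":0,"dz":0,"fingers":255},
    {"wx":0,"wy":0,"wz":0,"dx":0.1,"dy":0,"dz":0,"fingers":255},
    {"wx":0,"wy":0,"wz":0,"dx":0,"dy":0,"dz":0,"fingers":145},
    {"wx":0,"wy":0,"wz":0,"dx":0,"dy":0,"dz":0,"fingers":145},
    {"wx":0,"wy":0,"wz":0,"dx":0,"dy":0,"dz":0,"fingers":145},
    {"wx":0,"wy":0,"wz":0,"dx":0,"dy":0,"dz":2,"fingers":145},
    {"wx":0,"wy":0,"wz":0,"dx":0,"dy":0,"dz":2,"fingers":145},
    {"wx":0,"wy":0,"wz":0,"dx":0,"dy":0,"dz":3,"fingers":145},
    {"wx":0,"wy":0,"wz":0,"dx":-3,"dy":0,"dz":2,"fingers":145},
    {"wx":0,"wy":0,"wz":0,"dx":-3.5,"dy":0,"dz":1,"fingers":145},
    {"wx":0,"wy":0,"wz":0,"dx":-3.5,"dy":0,"dz":1,"fingers":145},
    {"wx":0,"wy":0,"wz":0,"dx":-3.5,"dy":0,"dz":1,"fingers":145},
    {"wx":0,"wy":0,"wz":0,"dx":0,"dy":0,"dz":0,"fingers":145}
  ],
  "newtons": 35
}}

```text
t: 13.08
tool_pos: [0.4138, 0.2319, 0.1617]
orientation: [-0.105, -3.133, -0.005]
force: [0.2, 0.0, 0.3]
opening: 0.0403
```

```bash
python3 - <<'E'
from h import *
look(10,(190,230,330,350),(100,140,220,260),5)
E
```

```text
[0.41738145 0.2318578  0.16097333] 13.1833
```

View pics/s10.png

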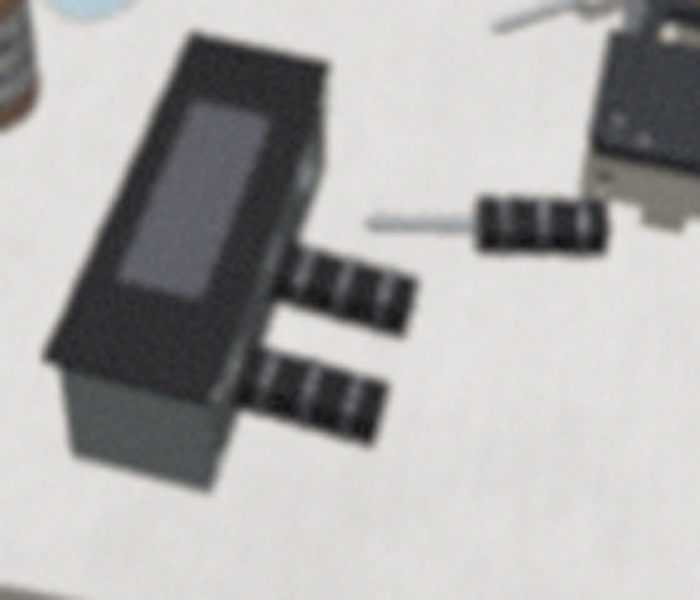

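View pics/t10.png

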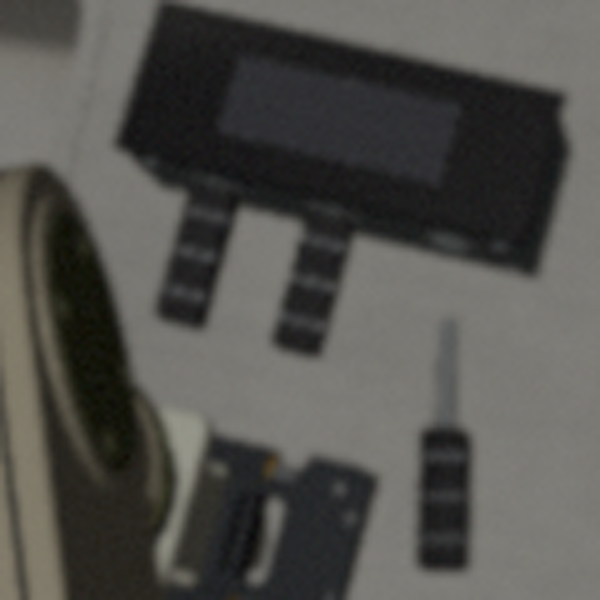

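Request:
{"name": "send_rows", "arguments": {
  "series": [
    {"wx":0,"wy":0,"wz":0.06,"dx":1.3,"dy":-2.2,"dz":-2,"fingers":110},
    {"wx":0,"wy":0,"wz":0.06,"dx":1.3,"dy":-2.2,"dz":-2,"fingers":110},
    {"wx":0,"wy":0,"wz":0.06,"dx":1.0,"dy":-2.2,"dz":-2,"fingers":110},
    {"wx":0,"wy":0,"wz":0.05,"dx":0.3,"dy":-0.6,"dz":-1,"fingers":110},
    {"wx":0,"wy":0,"wz":0,"dx":0,"dy":0,"dz":0,"fingers":110},
    {"wx":0,"wy":0,"wz":0,"dx":0,"dy":0,"dz":0,"fingers":110}
  ],
  "newtons": 20
}}

```text
t: 13.68
tool_pos: [0.4638, 0.1573, 0.089]
orientation: [-0.27, 3.129, 0.009]
force: [-0.6, 0.5, 0.1]
opening: 0.0527
```

Request:
{"name": "send_rows", "arguments": {
  "series": [
    {"wx":0,"wy":0,"wz":0.008,"dx":-0.4,"dy":-0.4,"dz":-2,"fingers":110},
    {"wx":0,"wy":0,"wz":0,"dx":0,"dy":0,"dz":-2,"fingers":110},
    {"wx":0,"wy":0,"wz":0,"dx":0,"dy":0,"dz":-1,"fingers":110},
    {"wx":0,"wy":0,"wz":0,"dx":0,"dy":0,"dz":0,"fingers":110},
    {"wx":0,"wy":0,"wz":0,"dx":0,"dy":0,"dz":0,"fingers":110}
  ],
  "newtons": 20
}}

```text
t: 14.1
tool_pos: [0.4636, 0.1555, 0.0405]
orientation: [-0.27, 3.125, 0.011]
force: [-0.1, 0.3, 0.8]
opening: 0.053
```

```bash
python3 - <<'E'
from h import *
look(11,(190,230,330,350),(100,140,220,260),5)
E
```

```text
[0.46390987 0.15554751 0.04105846] 14.2
```

View pics/t11.png

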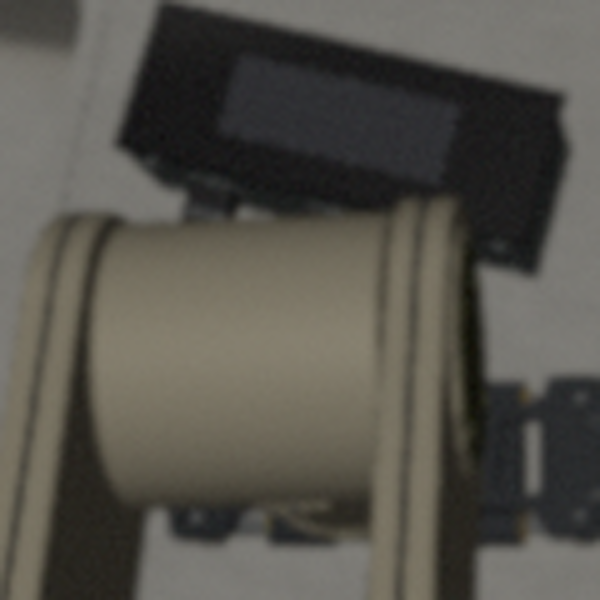

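View pics/s11.png

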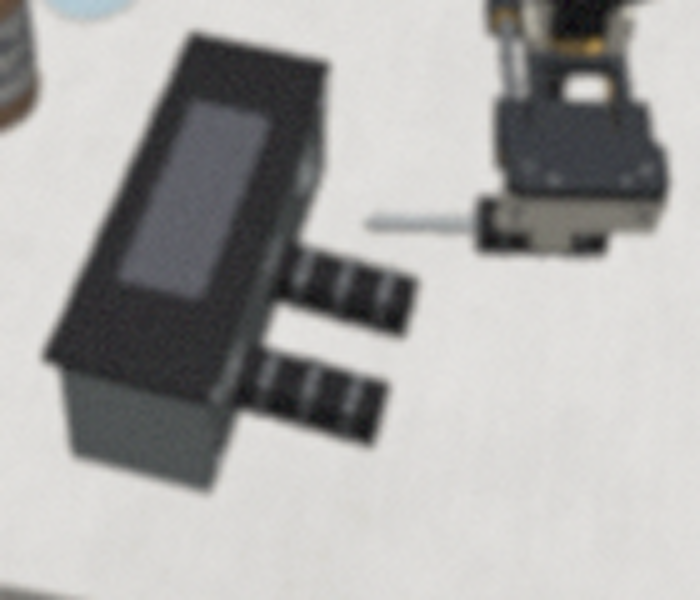

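Request:
{"name": "send_rows", "arguments": {
  "series": [
    {"wx":-0.006,"wy":0.006,"wz":0,"dx":-0.4,"dy":-0.25,"dz":-1,"fingers":110},
    {"wx":0,"wy":0,"wz":0,"dx":0,"dy":0,"dz":-1,"fingers":110},
    {"wx":0,"wy":0,"wz":0,"dx":0,"dy":0,"dz":0,"fingers":110},
    {"wx":0,"wy":0,"wz":0,"dx":0,"dy":0,"dz":0,"fingers":110}
  ],
  "newtons": 20
}}

```text
t: 14.53
tool_pos: [0.4619, 0.1539, 0.0223]
orientation: [-0.272, 3.126, 0.002]
force: [0.5, 1.1, 0.4]
opening: 0.0524
```

Side view: wand_2 hasn't moved and lies between the fingers. I'll lower the gripper and close it.

Request:
{"name": "send_rows", "arguments": {
  "series": [
    {"wx":0,"wy":0,"wz":0,"dx":-0.1,"dy":0,"dz":-1,"fingers":110},
    {"wx":0,"wy":0,"wz":0,"dx":0,"dy":0,"dz":-0.5,"fingers":110},
    {"wx":0,"wy":0,"wz":0,"dx":0,"dy":0,"dz":0,"fingers":110},
    {"wx":0,"wy":0,"wz":0,"dx":0,"dy":0,"dz":0,"fingers":200},
    {"wx":0,"wy":0,"wz":0,"dx":0,"dy":0,"dz":0,"fingers":255},
    {"wx":0,"wy":0,"wz":0,"dx":0,"dy":0,"dz":0,"fingers":255},
    {"wx":0,"wy":0,"wz":0,"dx":0,"dy":0,"dz":0,"fingers":255},
    {"wx":0,"wy":0,"wz":0,"dx":0,"dy":0,"dz":0,"fingers":255},
    {"wx":0,"wy":0,"wz":0,"dx":0,"dy":0,"dz":0,"fingers":255}
  ],
  "newtons": 35
}}

```text
t: 15.28
tool_pos: [0.4609, 0.1538, 0.0059]
orientation: [-0.271, 3.126, 0.002]
force: [0.2, -0.6, -1.2]
opening: 0.0237
```

Request:
{"name": "send_rows", "arguments": {
  "series": [
    {"wx":0,"wy":0,"wz":0,"dx":0,"dy":0,"dz":1.2,"fingers":255},
    {"wx":0,"wy":0,"wz":-0.06,"dx":0,"dy":0.6,"dz":1.2,"fingers":255},
    {"wx":0,"wy":0,"wz":-0.06,"dx":0,"dy":0.6,"dz":0.4,"fingers":255},
    {"wx":0,"wy":0,"wz":-0.06,"dx":0,"dy":0.6,"dz":0,"fingers":255},
    {"wx":0,"wy":0,"wz":-0.05,"dx":0,"dy":0.4,"dz":0,"fingers":255},
    {"wx":0,"wy":0,"wz":0,"dx":0,"dy":0,"dz":0,"fingers":255},
    {"wx":0,"wy":0,"wz":0,"dx":0,"dy":0,"dz":0,"fingers":255}
  ],
  "newtons": 35
}}

```text
t: 15.87
tool_pos: [0.4605, 0.1763, 0.0355]
orientation: [0.104, 3.136, 0.003]
force: [-0.9, -0.4, -1.4]
opening: 0.0237
```

Request:
{"name": "send_rows", "arguments": {
  "series": [
    {"wx":0,"wy":0,"wz":0,"dx":0,"dy":0.2,"dz":0.3,"fingers":255},
    {"wx":0,"wy":0,"wz":0,"dx":0.5,"dy":-0.03,"dz":0,"fingers":255},
    {"wx":0,"wy":0,"wz":0,"dx":0.5,"dy":-0.03,"dz":0,"fingers":255},
    {"wx":0,"wy":0,"wz":0,"dx":0.4,"dy":-0.03,"dz":0,"fingers":255},
    {"wx":0,"wy":0,"wz":0,"dx":0,"dy":0,"dz":0,"fingers":255},
    {"wx":0,"wy":0,"wz":0,"dx":0,"dy":0,"dz":0,"fingers":255}
  ],
  "newtons": 35
}}

```text
t: 16.37
tool_pos: [0.4761, 0.1765, 0.0384]
orientation: [0.096, 3.137, 0.002]
force: [-0.3, -0.6, -0.4]
opening: 0.0236
```

```bash
python3 - <<'E'
from h import *
look(12,(190,230,310,330),(100,140,220,240),5)
E
```

```text
[0.47581062 0.17653401 0.03835843] 16.4667
```

View pics/s12.png

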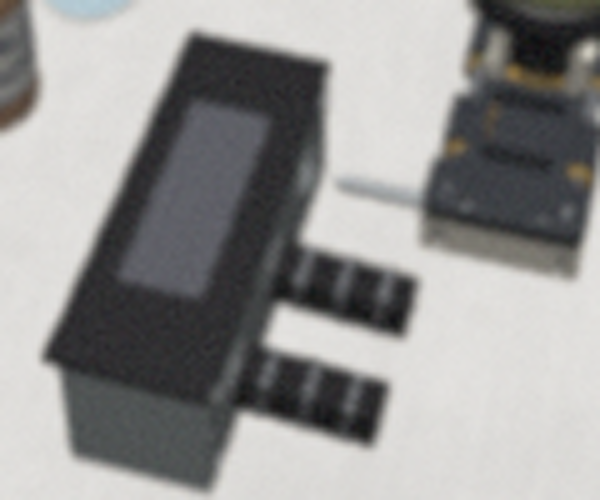

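View pics/t12.png

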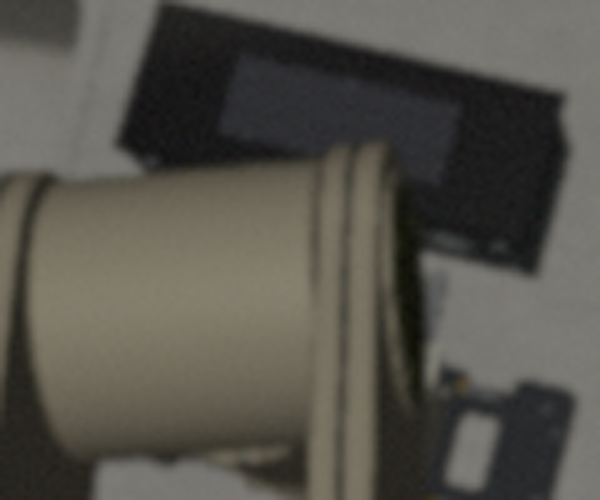

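Request:
{"name": "send_rows", "arguments": {
  "series": [
    {"wx":0,"wy":0,"wz":0,"dx":0.4,"dy":0,"dz":0.08,"fingers":255},
    {"wx":0,"wy":0,"wz":0,"dx":0.4,"dy":-0.02,"dz":0,"fingers":255},
    {"wx":0,"wy":0,"wz":0,"dx":0.4,"dy":-0.02,"dz":0,"fingers":255},
    {"wx":0,"wy":0,"wz":0,"dx":0.4,"dy":-0.02,"dz":0,"fingers":255},
    {"wx":0,"wy":0,"wz":0,"dx":0.4,"dy":-0.02,"dz":0,"fingers":255},
    {"wx":0,"wy":0,"wz":0,"dx":0,"dy":0,"dz":0,"fingers":255}
  ],
  "newtons": 35
}}

```text
t: 16.97
tool_pos: [0.4977, 0.1756, 0.0391]
orientation: [0.096, 3.137, 0.002]
force: [0.3, 0.5, -1.6]
opening: 0.0238
```

Request:
{"name": "send_rows", "arguments": {
  "series": [
    {"wx":0,"wy":0,"wz":0,"dx":0.5,"dy":-0.01,"dz":0,"fingers":255},
    {"wx":0,"wy":0,"wz":0,"dx":0.5,"dy":-0.02,"dz":0,"fingers":255},
    {"wx":0,"wy":0,"wz":0,"dx":0.5,"dy":-0.02,"dz":0,"fingers":255},
    {"wx":0,"wy":0,"wz":0,"dx":0.5,"dy":-0.02,"dz":0,"fingers":255},
    {"wx":0,"wy":0,"wz":0,"dx":0,"dy":0,"dz":0,"fingers":255}
  ],
  "newtons": 35
}}

```text
t: 17.38
tool_pos: [0.5199, 0.1747, 0.039]
orientation: [0.096, 3.137, 0.002]
force: [0.8, 0.4, -1.9]
opening: 0.0237
```

Request:
{"name": "send_rows", "arguments": {
  "series": [
    {"wx":0,"wy":0,"wz":0,"dx":0.5,"dy":-0.02,"dz":0,"fingers":255},
    {"wx":0,"wy":0,"wz":0,"dx":0.5,"dy":-0.02,"dz":0,"fingers":255},
    {"wx":0,"wy":0,"wz":0,"dx":0.5,"dy":-0.02,"dz":0,"fingers":255},
    {"wx":0,"wy":0,"wz":0,"dx":0.5,"dy":-0.02,"dz":0,"fingers":255},
    {"wx":0,"wy":0,"wz":0,"dx":0.3,"dy":-0.02,"dz":0,"fingers":255},
    {"wx":0,"wy":0,"wz":0,"dx":0.3,"dy":-0.01,"dz":0,"fingers":255},
    {"wx":0,"wy":0,"wz":0,"dx":0.2,"dy":0,"dz":0,"fingers":255}
  ],
  "newtons": 35
}}

```text
t: 17.97
tool_pos: [0.5485, 0.1729, 0.038]
orientation: [-0.097, -3.137, 0.0]
force: [-16.8, 0.4, 8.5]
opening: 0.024
```

Request:
{"name": "send_rows", "arguments": {
  "series": [
    {"wx":0,"wy":0,"wz":0,"dx":0.2,"dy":0,"dz":0,"fingers":255},
    {"wx":0,"wy":0,"wz":0,"dx":0,"dy":0,"dz":0,"fingers":145},
    {"wx":0,"wy":0,"wz":0,"dx":0,"dy":0,"dz":0,"fingers":145},
    {"wx":0,"wy":0,"wz":0,"dx":0,"dy":0,"dz":0,"fingers":145},
    {"wx":0,"wy":0,"wz":0,"dx":0,"dy":0,"dz":2,"fingers":145},
    {"wx":0,"wy":0,"wz":0,"dx":0,"dy":0,"dz":2,"fingers":145},
    {"wx":0,"wy":0,"wz":0,"dx":0,"dy":0,"dz":3,"fingers":145},
    {"wx":0,"wy":0,"wz":0,"dx":-3,"dy":0,"dz":2,"fingers":145},
    {"wx":0,"wy":0,"wz":0,"dx":-3,"dy":-1.5,"dz":2,"fingers":145},
    {"wx":0,"wy":0,"wz":0,"dx":-2.5,"dy":-2.5,"dz":2,"fingers":145},
    {"wx":0,"wy":0,"wz":0,"dx":-2,"dy":-3,"dz":2,"fingers":145},
    {"wx":0,"wy":0,"wz":0,"dx":0,"dy":-3.5,"dz":2,"fingers":110},
    {"wx":0,"wy":0,"wz":0,"dx":0,"dy":-3.5,"dz":2,"fingers":80},
    {"wx":0,"wy":0,"wz":0,"dx":0,"dy":-3.5,"dz":0,"fingers":80},
    {"wx":0,"wy":0,"wz":0,"dx":0,"dy":0,"dz":0,"fingers":80}
  ],
  "newtons": 35
}}

```text
t: 19.22
tool_pos: [0.4391, -0.0063, 0.2365]
orientation: [0.085, 3.138, -0.003]
force: [0.5, -0.5, -0.7]
opening: 0.0611
```

```bash
python3 - <<'E'
from h import *
look(13,(190,230,310,330),(100,140,220,240),5)
t=cv2.imread("pics/tf13.png");s=cv2.imread("pics/sf13.png")
crop(t,270,165,430,295,5,"pics/t13b.png");crop(s,235,110,345,230,5,"pics/s13b.png")
E
```

```text
[ 0.43932179 -0.00243641  0.23616548] 19.3167
```

View pics/s13.png

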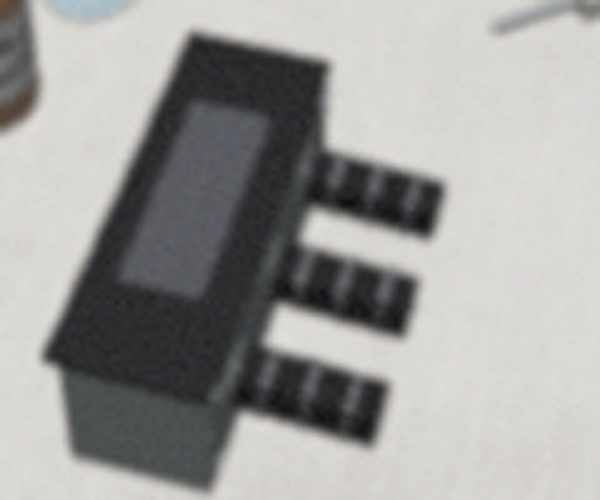

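View pics/t13.png

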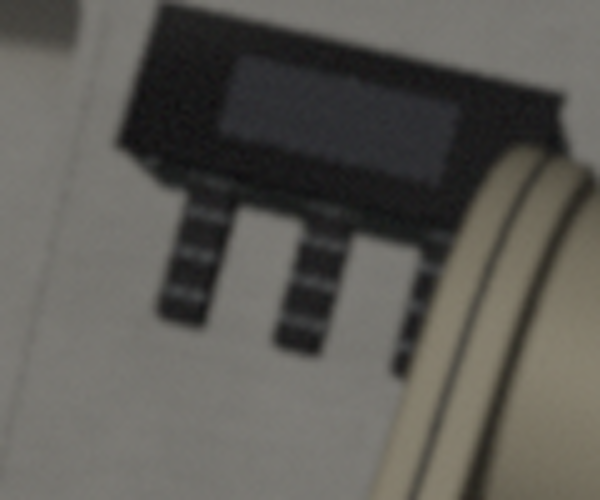

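View pics/tf13.png

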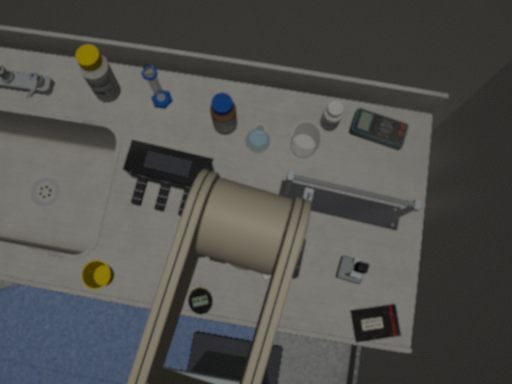

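View pics/s13b.png

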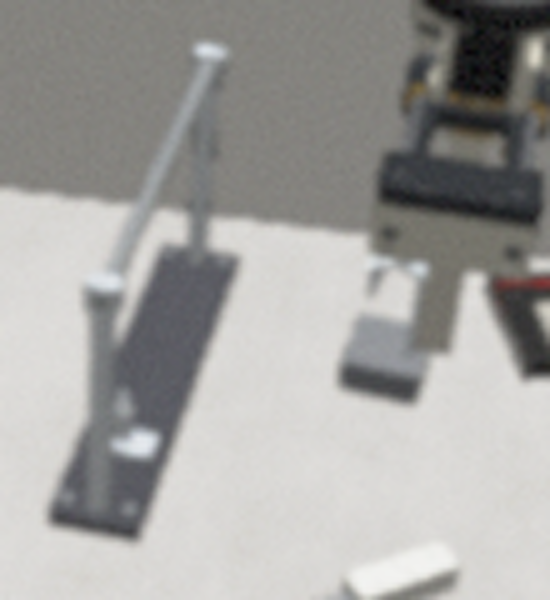

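Request:
{"name": "send_rows", "arguments": {
  "series": [
    {"wx":0,"wy":0,"wz":-0.01,"dx":0.2,"dy":-3.3,"dz":0,"fingers":80},
    {"wx":0,"wy":0,"wz":-0.01,"dx":0.2,"dy":-3.3,"dz":0,"fingers":80},
    {"wx":0,"wy":0,"wz":-0.01,"dx":0.2,"dy":-3.3,"dz":0,"fingers":80},
    {"wx":0,"wy":0,"wz":-0.01,"dx":0.2,"dy":-3.3,"dz":0,"fingers":80},
    {"wx":0,"wy":0,"wz":-0.01,"dx":0.2,"dy":-3.3,"dz":0,"fingers":80},
    {"wx":0,"wy":0,"wz":-0.01,"dx":0.2,"dy":-3.3,"dz":0,"fingers":80},
    {"wx":0,"wy":0,"wz":0,"dx":0.1,"dy":-2,"dz":0,"fingers":80},
    {"wx":0,"wy":0,"wz":0,"dx":0,"dy":0,"dz":0,"fingers":80},
    {"wx":0,"wy":0,"wz":0,"dx":0,"dy":0,"dz":0,"fingers":80}
  ],
  "newtons": 20
}}

```text
t: 20.07
tool_pos: [0.4557, -0.2152, 0.2302]
orientation: [-0.156, -3.137, -0.015]
force: [0.4, 0.4, 1.0]
opening: 0.0636
```

```bash
python3 - <<'E'
from h import *
look(14,(235,80,365,210),(270,165,430,295),5)
s=robot.read_state();print(s["orientation"],s["opening"])
E
```

```text
[ 0.4556146  -0.21436413  0.23034347] 20.1667
[-0.15379179 -3.13705795 -0.01490774] 0.06374434683377249
```

View pics/s14.png

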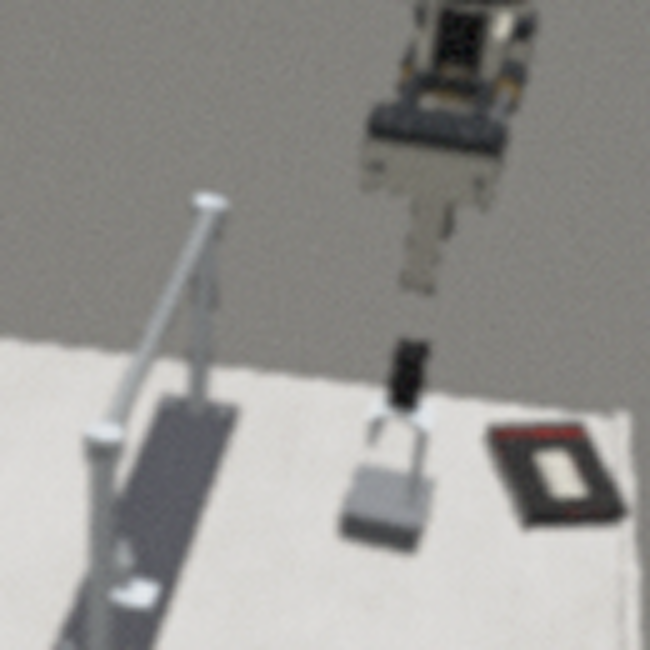

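View pics/t14.png

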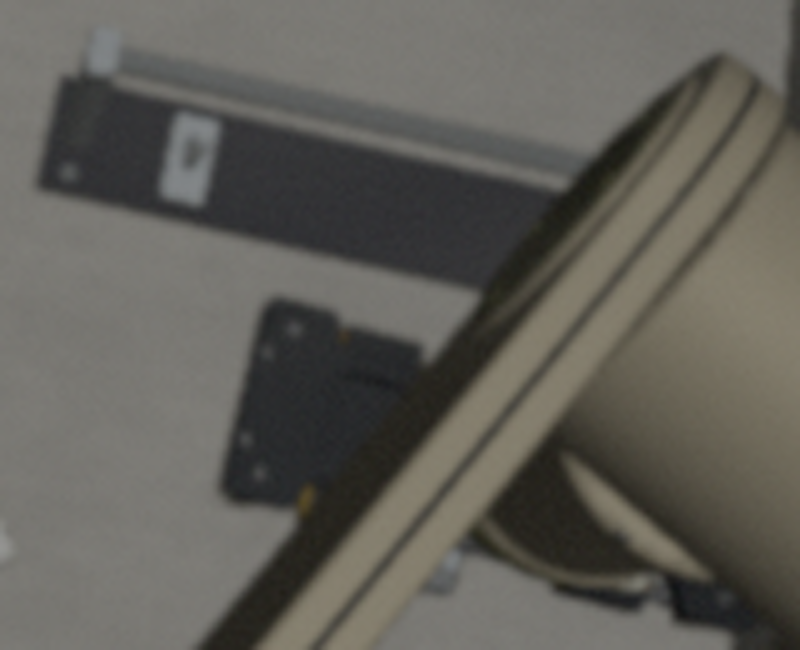

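```bash
python3 - <<'E'
from h import *
np.set_printoptions(precision=4,suppress=True)
y=-.098
for d in (.032,.04,.0495): print(d,proj("side",[.4556+d*.098,-.2148+d,.230]))
print("grip top centre/bottom cand:")
for yy in(-.235,-.24,-.245,-.25): print(yy,proj("side",[.454,yy,.147]),proj("top",[.454,yy,.147]))
im=cv2.imread("pics/side0.png");g=cv2.cvtColor(im,cv2.COLOR_BGR2GRAY)
m=(g<60).astype("u1");n,l,st,c=cv2.connectedComponentsWithStats(m)
for i in range(1,n):
    if st[i,4]>20 and 300<c[i][0]<330 and c[i][1]<180: print("side",st[i],c[i])
im=cv2.imread("pics/top0.png");g=cv2.cvtColor(im,cv2.COLOR_BGR2GRAY);print(g[262:274:2,352:372:2])
m=(g<45).astype("u1");n,l,st,c=cv2.connectedComponentsWithStats(m)
for i in range(1,n):
    if st[i,4]>20 and 345<c[i][0]<375 and 255<c[i][1]<280: print("top",st[i],c[i])
# expected centroid for block centre in both
for n,p in(("side",(316.5,154)),("top",(361.5,267.3))): print(n,plane(n,*p,.1245))
E
```

```text
0.032 [318.2675 136.9008]
0.04 [317.8386 138.2611]
0.0495 [317.3225 139.8976]
grip top centre/bottom cand:
-0.235 [317.2167 151.2768] [355.5217 266.2445]
-0.24 [317.3116 150.4349] [357.8039 266.6242]
-0.245 [317.4057 149.5987] [360.0856 267.0035]
-0.25 [317.4992 148.7682] [362.3667 267.3826]
side [313 149   7  12  59] [316.0678 154.2373]
[[ 86 101  76  53  48  62  86  97 109 116]
 [ 90  68  17  11  27  26  29  37  71 113]
 [ 90  41   5  17  29  29  27  24  62 109]
 [ 84  37   6  23  33  31  27  27  81 114]
 [ 97  53  11  16  21  26  22  38  94 116]
 [121 114  94  74  50  33  42  68 108 114]]
top [354 262  14  11 111] [360.5766 267.1892]
side [ 0.4545 -0.2534  0.1245]
top [ 0.4558 -0.2532  0.1245]
```

Request:
{"name": "send_rows", "arguments": {
  "series": [
    {"wx":-0.008,"wy":0,"wz":-0.02,"dx":0,"dy":-1.5,"dz":0,"fingers":80},
    {"wx":0,"wy":0,"wz":0,"dx":0,"dy":-1.5,"dz":0,"fingers":80},
    {"wx":0,"wy":0,"wz":0,"dx":0,"dy":0,"dz":-1.5,"fingers":80},
    {"wx":0,"wy":0,"wz":0,"dx":0,"dy":0,"dz":-1.5,"fingers":80},
    {"wx":0,"wy":0,"wz":0,"dx":0,"dy":0,"dz":-1.5,"fingers":80},
    {"wx":0,"wy":0,"wz":0,"dx":0,"dy":0,"dz":-1.5,"fingers":80},
    {"wx":0,"wy":0,"wz":0,"dx":0,"dy":0,"dz":0,"fingers":80},
    {"wx":0,"wy":0,"wz":0,"dx":0,"dy":0,"dz":0,"fingers":80}
  ],
  "newtons": 20
}}

```text
t: 20.83
tool_pos: [0.4585, -0.2462, 0.1705]
orientation: [0.175, 3.132, -0.005]
force: [0.9, 0.4, -0.0]
opening: 0.0636
```

```bash
python3 - <<'E'
from h import *
look(15,(265,90,365,190),(270,165,430,295),6)
s=robot.read_state();print(s["orientation"],s["opening"])
E
```

```text
[ 0.45866113 -0.24618536  0.17101018] 20.9333
[ 0.17520548  3.1315629  -0.0052701 ] 0.06377208706291809
```

View pics/s15.png

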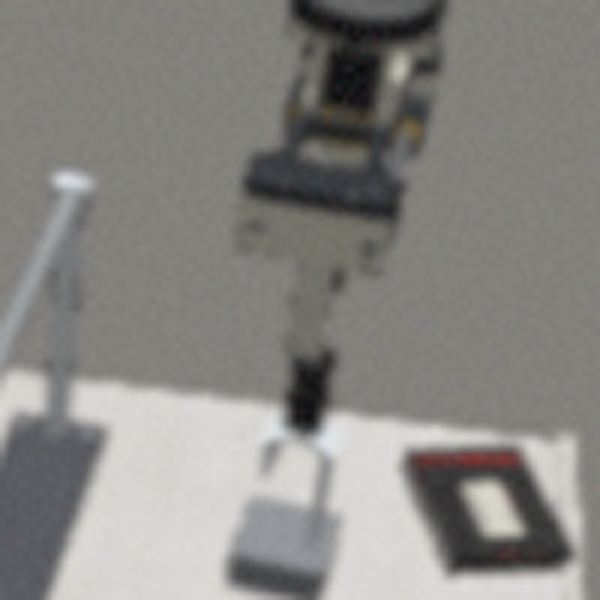

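View pics/tf15.png

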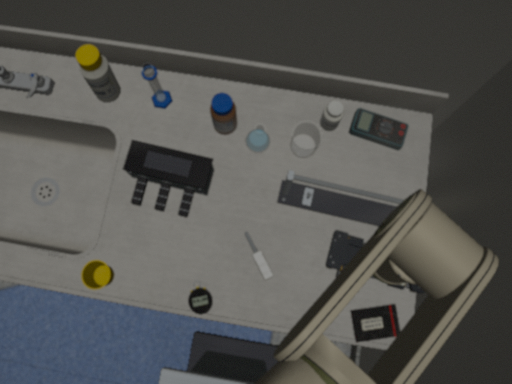

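Request:
{"name": "send_rows", "arguments": {
  "series": [
    {"wx":0,"wy":0,"wz":0,"dx":-0.2,"dy":-0.1,"dz":-1.0,"fingers":80},
    {"wx":0,"wy":0,"wz":0,"dx":0,"dy":0,"dz":-1.0,"fingers":80},
    {"wx":0,"wy":0,"wz":0,"dx":0,"dy":0,"dz":-0.8,"fingers":80},
    {"wx":0,"wy":0,"wz":0,"dx":0,"dy":0,"dz":0,"fingers":80},
    {"wx":0,"wy":0,"wz":0,"dx":0,"dy":0,"dz":0,"fingers":80}
  ],
  "newtons": 20
}}

```text
t: 21.35
tool_pos: [0.458, -0.2485, 0.1434]
orientation: [0.174, 3.127, -0.01]
force: [-0.7, -0.9, 0.3]
opening: 0.0637
```

Request:
{"name": "send_rows", "arguments": {
  "series": [
    {"wx":0.006,"wy":0.008,"wz":0,"dx":-0.1,"dy":0,"dz":-1.0,"fingers":80},
    {"wx":0,"wy":0,"wz":0,"dx":0,"dy":0,"dz":-1.0,"fingers":80},
    {"wx":0,"wy":0,"wz":0,"dx":0,"dy":0,"dz":-0.8,"fingers":80},
    {"wx":0,"wy":0,"wz":0,"dx":0,"dy":0,"dz":0,"fingers":80},
    {"wx":0,"wy":0,"wz":0,"dx":0,"dy":0,"dz":0,"fingers":80}
  ],
  "newtons": 20
}}

```text
t: 21.77
tool_pos: [0.4567, -0.2483, 0.112]
orientation: [-0.175, -3.137, -0.001]
force: [-0.1, 1.0, 0.4]
opening: 0.0636
```

```bash
python3 - <<'E'
from h import *
look(16,(265,90,365,190),(270,165,430,295),6)
E
```

```text
[ 0.45673702 -0.24830581  0.11240068] 21.8667
```

View pics/s16.png

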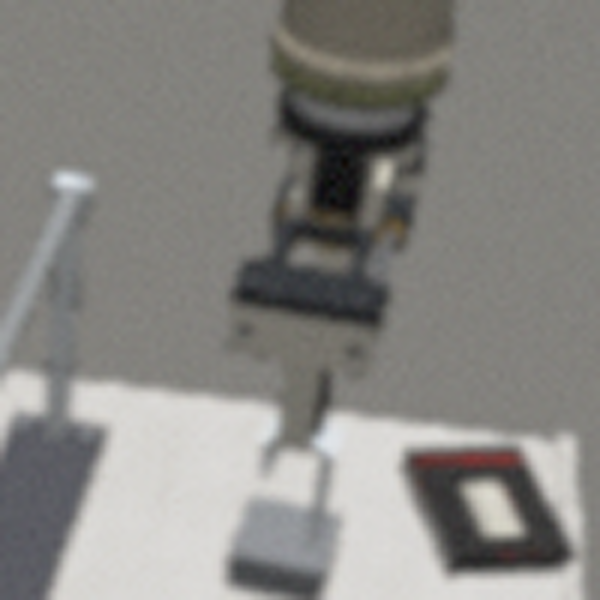

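```bash
python3 - <<'E'
from h import *
for p in([.4567,-.2483,.112],[.4517,-.2483,.112],[.4567,-.2483,.1345],[.4567,-.2483,.131]): print(p,(proj("side",p)-[265,90])*6)
E
```

```text
[0.4567, -0.2483, 0.112] [301.33939832 407.61593616]
[0.4517, -0.2483, 0.112] [310.48802514 408.81017161]
[0.4567, -0.2483, 0.1345] [306.72350279 373.16587749]
[0.4567, -0.2483, 0.131] [305.87804778 378.58059172]
```

Request:
{"name": "send_rows", "arguments": {
  "series": [
    {"wx":0,"wy":0,"wz":0,"dx":-0.2,"dy":0,"dz":-0.3,"fingers":80},
    {"wx":0,"wy":0,"wz":0,"dx":0,"dy":0,"dz":0,"fingers":120},
    {"wx":0,"wy":0,"wz":0,"dx":0,"dy":0,"dz":0,"fingers":150},
    {"wx":0,"wy":0,"wz":0,"dx":0,"dy":0,"dz":0,"fingers":170},
    {"wx":0,"wy":0,"wz":0,"dx":0,"dy":0,"dz":0,"fingers":190},
    {"wx":0,"wy":0,"wz":0,"dx":0,"dy":0,"dz":0,"fingers":255},
    {"wx":0,"wy":0,"wz":0,"dx":0,"dy":0,"dz":0,"fingers":255},
    {"wx":0,"wy":0,"wz":0,"dx":0,"dy":0,"dz":0,"fingers":255}
  ],
  "newtons": 25
}}

```text
t: 22.53
tool_pos: [0.4558, -0.2493, 0.1113]
orientation: [0.174, 3.133, -0.003]
force: [1.0, -1.8, -2.4]
opening: 0.0238
```

```bash
python3 - <<'E'
from h import *
look(17,(265,90,365,190),(270,165,430,295),6)
E
```

```text
[ 0.45561704 -0.24908138  0.11110879] 22.6333
```

View pics/s17.png

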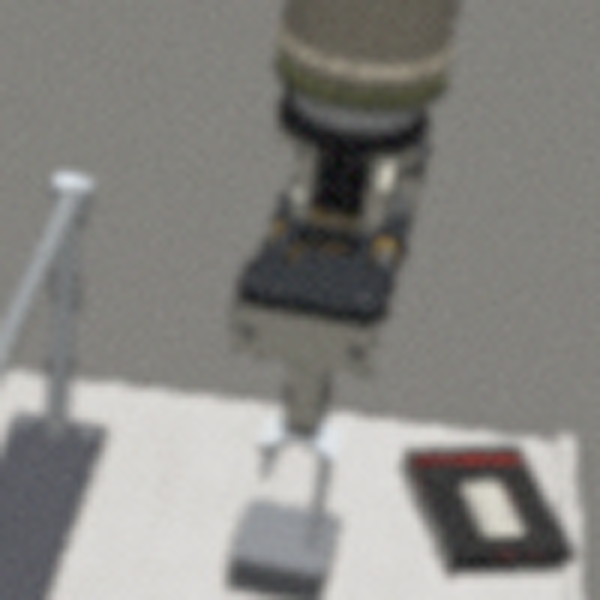

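View pics/tf17.png

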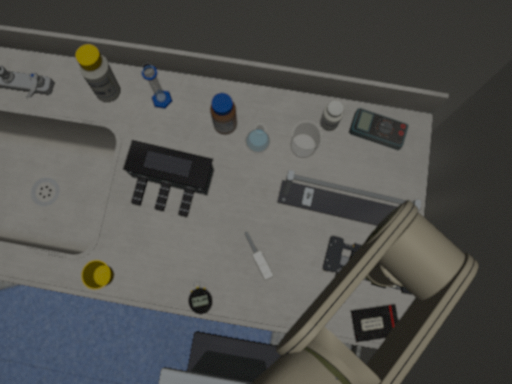

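Request:
{"name": "send_rows", "arguments": {
  "series": [
    {"wx":0,"wy":0,"wz":0,"dx":0,"dy":0,"dz":1,"fingers":255},
    {"wx":0,"wy":0,"wz":0,"dx":0,"dy":0,"dz":2,"fingers":255},
    {"wx":0,"wy":0,"wz":0,"dx":0,"dy":0,"dz":2,"fingers":255},
    {"wx":0,"wy":0,"wz":0,"dx":0,"dy":0,"dz":2,"fingers":255},
    {"wx":0,"wy":0,"wz":0.015,"dx":0,"dy":1.2,"dz":2,"fingers":255},
    {"wx":0,"wy":0,"wz":0.015,"dx":0,"dy":1.2,"dz":1.5,"fingers":255},
    {"wx":0,"wy":0,"wz":0.015,"dx":1,"dy":1.2,"dz":0.8,"fingers":255},
    {"wx":0,"wy":0,"wz":0.01,"dx":2,"dy":0.6,"dz":0,"fingers":255},
    {"wx":0,"wy":0,"wz":0,"dx":1,"dy":0,"dz":0,"fingers":255},
    {"wx":0,"wy":0,"wz":0,"dx":0,"dy":0,"dz":0,"fingers":255},
    {"wx":0,"wy":0,"wz":0,"dx":0,"dy":0,"dz":0,"fingers":255}
  ],
  "newtons": 35
}}

```text
t: 23.55
tool_pos: [0.4932, -0.2026, 0.2332]
orientation: [-0.086, -3.139, -0.003]
force: [-0.6, 0.8, -3.3]
opening: 0.0235
```

```bash
python3 - <<'E'
from h import *
look(18,(235,50,365,180),(270,165,430,295),5)
E
```

```text
[ 0.49271553 -0.20288488  0.23286963] 23.65
```

View pics/s18.png

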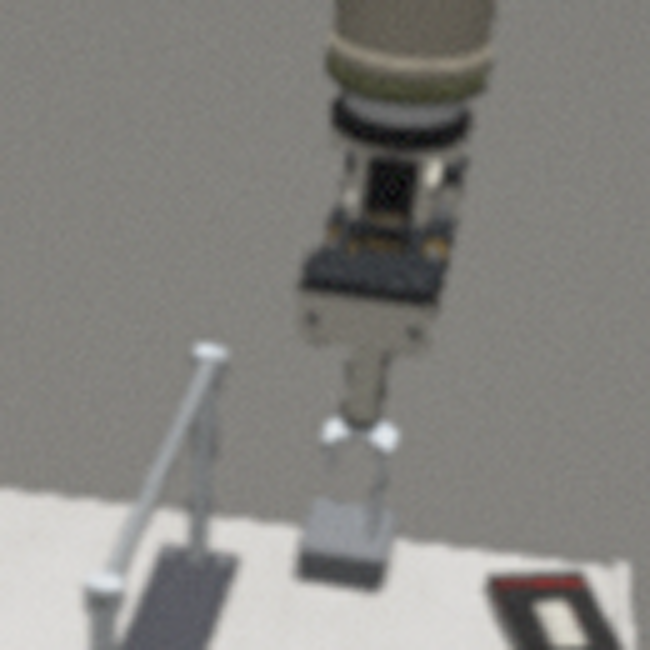

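View pics/t18.png

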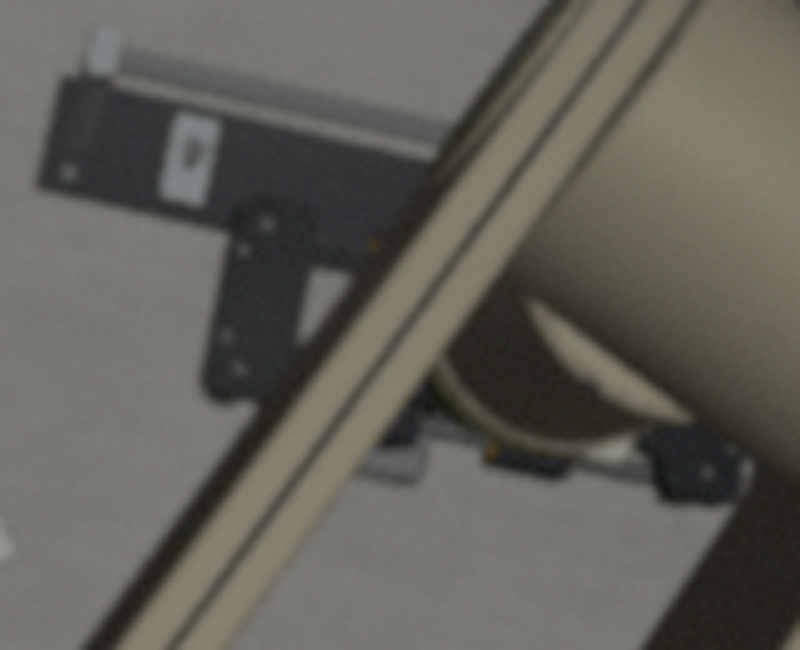

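Request:
{"name": "send_rows", "arguments": {
  "series": [
    {"wx":0,"wy":0,"wz":0,"dx":1.5,"dy":0,"dz":0.1,"fingers":255},
    {"wx":0,"wy":0,"wz":0,"dx":2,"dy":0,"dz":0,"fingers":255},
    {"wx":0,"wy":0,"wz":0,"dx":2,"dy":0,"dz":0,"fingers":255},
    {"wx":0,"wy":0,"wz":0,"dx":1.5,"dy":0,"dz":0,"fingers":255},
    {"wx":0,"wy":0,"wz":0,"dx":0.5,"dy":0,"dz":0,"fingers":255},
    {"wx":0,"wy":0,"wz":0,"dx":0,"dy":0,"dz":0,"fingers":255},
    {"wx":0,"wy":0,"wz":0,"dx":0,"dy":0,"dz":0,"fingers":255}
  ],
  "newtons": 35
}}

```text
t: 24.23
tool_pos: [0.5639, -0.2049, 0.2315]
orientation: [-0.095, -3.131, -0.005]
force: [-0.6, -0.3, -1.9]
opening: 0.0239
```

```bash
python3 - <<'E'
from h import *
look(19,(235,70,345,180),(270,165,430,295),6)
E
```

```text
[ 0.56372914 -0.20486182  0.23162391] 24.3333
```

View pics/s19.png

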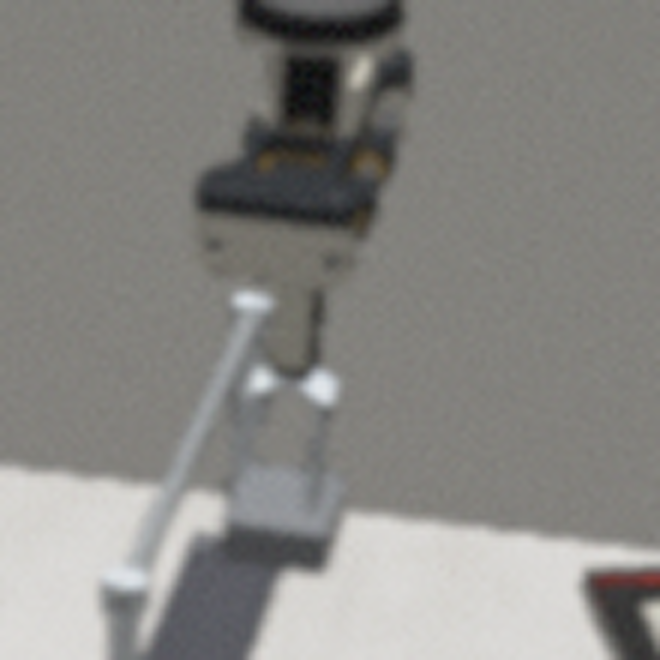

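Request:
{"name": "send_rows", "arguments": {
  "series": [
    {"wx":0,"wy":0.006,"wz":0,"dx":1,"dy":0,"dz":0.1,"fingers":255},
    {"wx":0,"wy":0,"wz":0,"dx":1,"dy":0,"dz":0,"fingers":255},
    {"wx":0,"wy":0,"wz":0,"dx":1,"dy":0,"dz":0,"fingers":255},
    {"wx":0,"wy":0,"wz":0,"dx":0.7,"dy":0,"dz":0,"fingers":255},
    {"wx":0,"wy":0,"wz":0,"dx":0.4,"dy":0,"dz":0,"fingers":255},
    {"wx":0,"wy":0,"wz":0,"dx":0,"dy":0,"dz":0,"fingers":255},
    {"wx":0,"wy":0,"wz":0,"dx":0,"dy":0,"dz":0,"fingers":255}
  ],
  "newtons": 35
}}

```text
t: 24.92
tool_pos: [0.6017, -0.206, 0.234]
orientation: [-0.1, -3.123, -0.004]
force: [0.1, 0.6, -2.8]
opening: 0.0242
```

```bash
python3 - <<'E'
from h import *
look(20,(235,70,345,180),(270,165,430,295),6)
E
```

```text
[ 0.60157994 -0.20598106  0.23401705] 25.0167
```

View pics/s20.png

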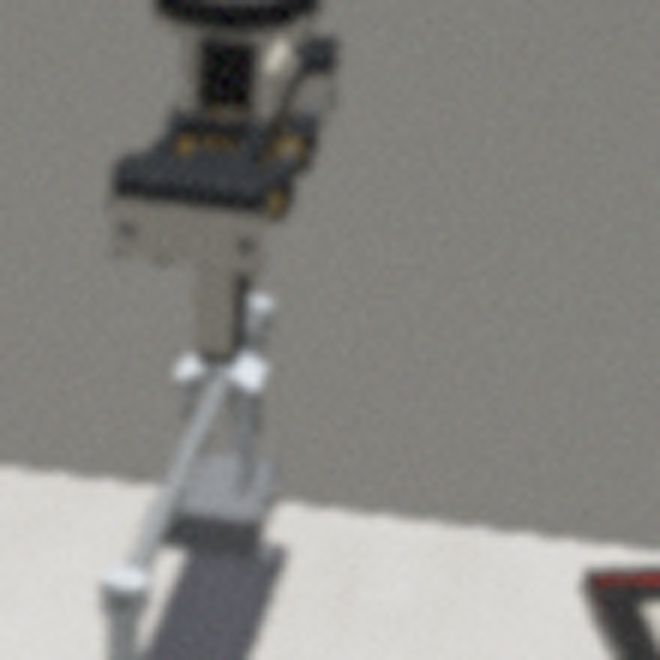

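View pics/t20.png

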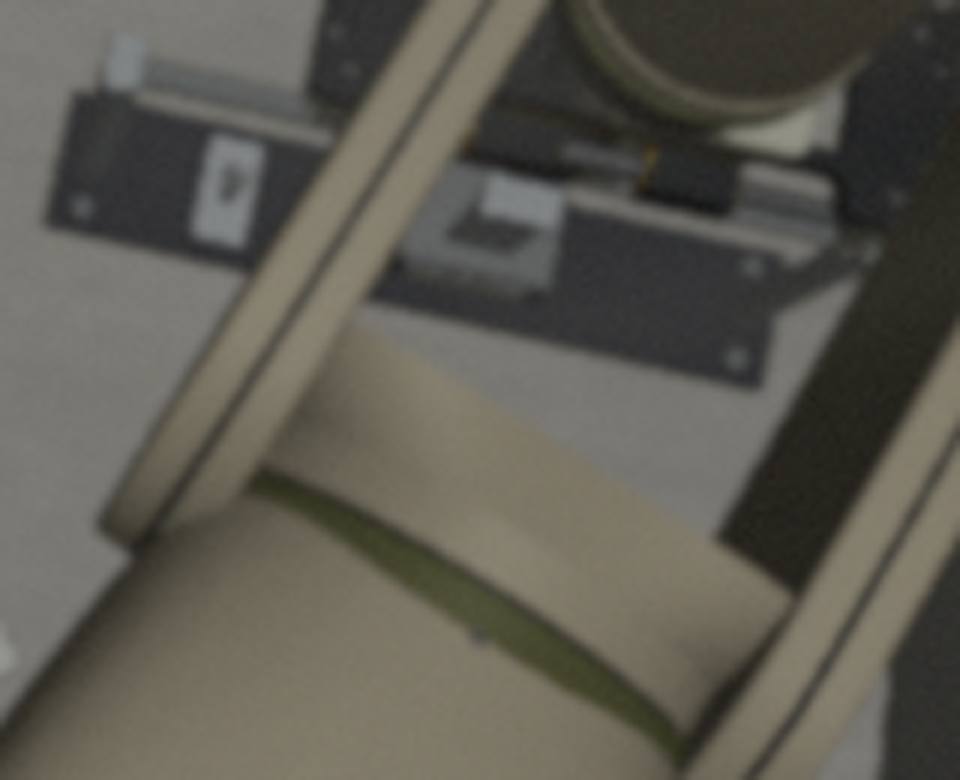

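```bash
python3 - <<'E'
from h import *
c=lambda p:(proj("side",p)-[235,70])*6
for x in(.608,.613,.618): print(x,c([x,-.206,.175]))
print("hook now",c([.6007,-.206,.234-.1112+.0931]),"roof +y edge -x side", c([.6007,-.193,.234-.1112+.102]))
for y in(-.1,-.15,-.206): print(c([.6203-(-.0735-y)*.0551,y,.175]))
E
```

```text
0.608 [201.11279202 435.01763111]
0.613 [191.67243673 433.8416859 ]
0.618 [182.24341838 432.66799803]
hook now [218.86869175 368.14695177] roof +y edge -x side [215.61515536 365.47698519]
[142.56841231 546.14310941]
[166.6571235  491.04570658]
[191.67385194 433.84186212]
```

Request:
{"name": "send_rows", "arguments": {
  "series": [
    {"wx":0,"wy":-0.012,"wz":0,"dx":0.6,"dy":0,"dz":0,"fingers":255},
    {"wx":0,"wy":0,"wz":0,"dx":0.3,"dy":0,"dz":0,"fingers":255},
    {"wx":0,"wy":0,"wz":0,"dx":0,"dy":0,"dz":0,"fingers":255},
    {"wx":0,"wy":0,"wz":0,"dx":0,"dy":0,"dz":0,"fingers":255}
  ],
  "newtons": 35
}}

```text
t: 25.35
tool_pos: [0.6107, -0.2061, 0.2343]
orientation: [-0.101, -3.137, -0.005]
force: [0.0, 0.2, -2.0]
opening: 0.0237
```

Request:
{"name": "send_rows", "arguments": {
  "series": [
    {"wx":0,"wy":0,"wz":0,"dx":0.15,"dy":0,"dz":-0.7,"fingers":255},
    {"wx":0,"wy":0,"wz":0,"dx":0,"dy":0,"dz":-0.7,"fingers":255},
    {"wx":0,"wy":0,"wz":0,"dx":0,"dy":0,"dz":-0.7,"fingers":255},
    {"wx":0,"wy":0,"wz":0,"dx":0,"dy":0,"dz":-0.4,"fingers":255},
    {"wx":0,"wy":0,"wz":0,"dx":0,"dy":0,"dz":0,"fingers":255},
    {"wx":0,"wy":0,"wz":0,"dx":0,"dy":0,"dz":0,"fingers":255}
  ],
  "newtons": 35
}}

```text
t: 25.85
tool_pos: [0.6116, -0.2058, 0.2052]
orientation: [-0.101, -3.135, -0.006]
force: [-0.4, 0.1, -2.2]
opening: 0.0239
```

```bash
python3 - <<'E'
from h import *
look(21,(235,70,345,180),(270,165,430,295),6)
E
```

```text
[ 0.61174815 -0.20585221  0.20554716] 25.95
```

View pics/s21.png

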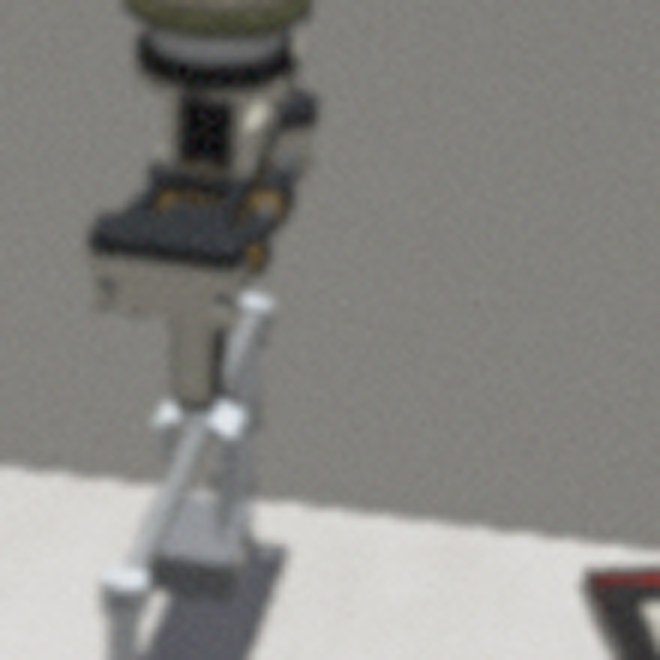

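View pics/t21.png

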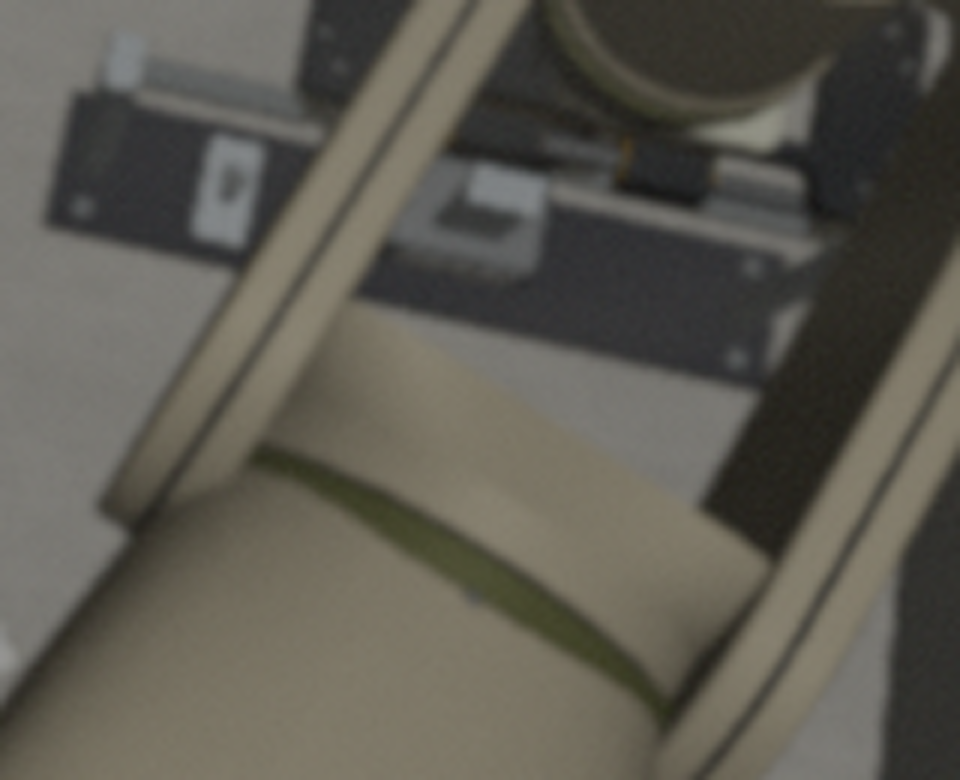

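Request:
{"name": "send_rows", "arguments": {
  "series": [
    {"wx":0,"wy":0,"wz":0,"dx":0,"dy":0,"dz":-0.4,"fingers":255},
    {"wx":0,"wy":0,"wz":0,"dx":0,"dy":0,"dz":-0.4,"fingers":255},
    {"wx":0,"wy":0,"wz":0,"dx":0,"dy":0,"dz":-0.2,"fingers":255},
    {"wx":0,"wy":0,"wz":0,"dx":0,"dy":0,"dz":-0.1,"fingers":255},
    {"wx":0,"wy":0,"wz":0,"dx":0,"dy":0,"dz":-0.1,"fingers":255},
    {"wx":0,"wy":0,"wz":0,"dx":0,"dy":0,"dz":0,"fingers":255}
  ],
  "newtons": 35
}}

```text
t: 26.45
tool_pos: [0.6124, -0.2061, 0.1936]
orientation: [-0.101, -3.137, -0.004]
force: [-0.3, -0.1, -2.8]
opening: 0.024
```

Request:
{"name": "send_rows", "arguments": {
  "series": [
    {"wx":0,"wy":0,"wz":0,"dx":0,"dy":0,"dz":-0.1,"fingers":255},
    {"wx":0,"wy":0,"wz":0,"dx":0,"dy":0,"dz":-0.1,"fingers":255},
    {"wx":0,"wy":0,"wz":0,"dx":0,"dy":0,"dz":-0.1,"fingers":255},
    {"wx":0,"wy":0,"wz":0,"dx":0,"dy":0,"dz":0,"fingers":255}
  ],
  "newtons": 35
}}

```text
t: 26.78
tool_pos: [0.6126, -0.2063, 0.1932]
orientation: [-0.101, -3.139, -0.003]
force: [-0.3, 0.1, -2.8]
opening: 0.0235
```

Request:
{"name": "send_rows", "arguments": {
  "series": [
    {"wx":0,"wy":0,"wz":0,"dx":0,"dy":0,"dz":-0.25,"fingers":255},
    {"wx":0,"wy":0,"wz":0,"dx":0,"dy":0,"dz":-0.25,"fingers":255},
    {"wx":0,"wy":0,"wz":0,"dx":0,"dy":0,"dz":0,"fingers":255}
  ],
  "newtons": 35
}}

```text
t: 27.03
tool_pos: [0.613, -0.2064, 0.1936]
orientation: [0.101, 3.138, 0.001]
force: [-0.3, 0.1, -2.6]
opening: 0.0236
```

Request:
{"name": "send_rows", "arguments": {
  "series": [
    {"wx":0,"wy":0,"wz":0,"dx":0,"dy":0,"dz":-0.3,"fingers":255}
  ],
  "newtons": 35
}}

```text
t: 27.12
tool_pos: [0.6137, -0.2066, 0.1932]
orientation: [0.1, 3.135, -0.0]
force: [-10.7, 5.0, 25.7]
opening: 0.0234
```

```bash
python3 - <<'E'
from h import *
print(robot.read_state()["force"])
look(22,(235,70,345,180),(270,165,430,295),6)
print(robot.read_state()["force"])
E
```

```text
[-10.67232283   4.96490961  25.73230664]
[ 0.61362504 -0.20658554  0.19335161] 27.2167
[-6.32563006  1.74050351 13.60991882]
```

View pics/s22.png

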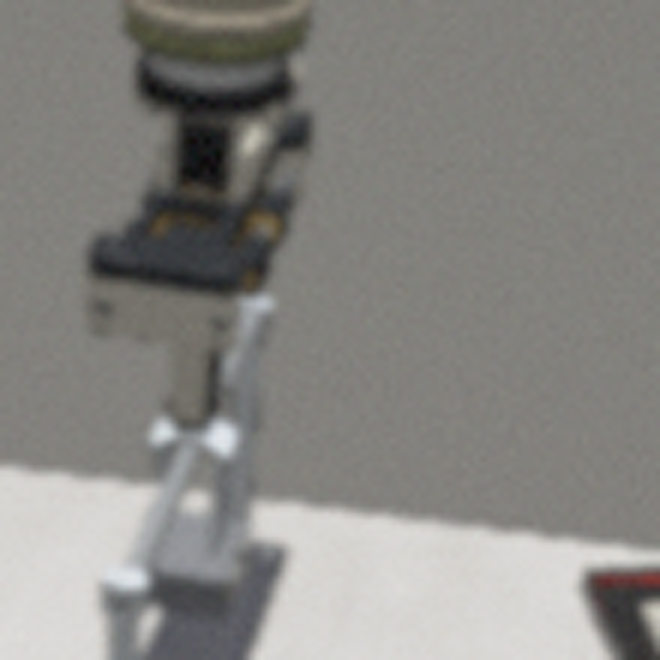

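Request:
{"name": "send_rows", "arguments": {
  "series": [
    {"wx":0,"wy":0,"wz":0,"dx":0,"dy":0.3,"dz":0,"fingers":255},
    {"wx":0,"wy":0,"wz":0,"dx":0.02,"dy":0.5,"dz":-0.05,"fingers":255},
    {"wx":0,"wy":0,"wz":0,"dx":0.03,"dy":0.5,"dz":-0.05,"fingers":255},
    {"wx":0,"wy":0,"wz":0,"dx":0.03,"dy":0.5,"dz":-0.05,"fingers":255},
    {"wx":0,"wy":0,"wz":0,"dx":0,"dy":0,"dz":-0.05,"fingers":255}
  ],
  "newtons": 35
}}

```text
t: 27.63
tool_pos: [0.6147, -0.1906, 0.1935]
orientation: [0.104, 3.133, -0.01]
force: [-3.8, 4.8, 6.9]
opening: 0.0243
```

Request:
{"name": "send_rows", "arguments": {
  "series": [
    {"wx":0,"wy":0,"wz":0,"dx":0,"dy":0.5,"dz":-0.03,"fingers":255},
    {"wx":0,"wy":0,"wz":0,"dx":0.02,"dy":0.6,"dz":-0.05,"fingers":255},
    {"wx":0,"wy":0,"wz":0,"dx":0.03,"dy":0.6,"dz":-0.05,"fingers":255},
    {"wx":0,"wy":0,"wz":0,"dx":0.03,"dy":0.6,"dz":-0.05,"fingers":255},
    {"wx":0,"wy":0,"wz":0,"dx":0.03,"dy":0.6,"dz":-0.05,"fingers":255},
    {"wx":0,"wy":0,"wz":0,"dx":0.03,"dy":0.6,"dz":-0.05,"fingers":255},
    {"wx":0,"wy":0,"wz":0,"dx":0,"dy":0,"dz":-0.05,"fingers":255}
  ],
  "newtons": 35
}}

```text
t: 28.22
tool_pos: [0.6157, -0.1572, 0.1929]
orientation: [0.109, 3.131, -0.026]
force: [-4.7, 2.7, 6.3]
opening: 0.0238
```

Request:
{"name": "send_rows", "arguments": {
  "series": [
    {"wx":0.006,"wy":0,"wz":0,"dx":0.02,"dy":0.5,"dz":-0.01,"fingers":255},
    {"wx":0.006,"wy":0,"wz":0,"dx":0.03,"dy":0.6,"dz":-0.02,"fingers":255},
    {"wx":0.004,"wy":0,"wz":0,"dx":0.03,"dy":0.6,"dz":-0.02,"fingers":255},
    {"wx":0,"wy":0,"wz":0,"dx":0.03,"dy":0.6,"dz":-0.02,"fingers":255},
    {"wx":0,"wy":0,"wz":0,"dx":0,"dy":0,"dz":-0.02,"fingers":255}
  ],
  "newtons": 35
}}

```text
t: 28.63
tool_pos: [0.6171, -0.1325, 0.1928]
orientation: [0.11, 3.13, -0.004]
force: [-3.8, 0.9, 6.5]
opening: 0.0234
```

```bash
python3 - <<'E'
from h import *
look(23,(235,80,345,230),(270,150,400,250),5)
print(robot.read_state()["force"],robot.read_state()["orientation"])
E
```

```text
[ 0.61716407 -0.13251566  0.19284863] 28.7333
[-3.39223998  1.4062406   5.66962921] [ 1.09299155e-01  3.13029789e+00 -2.52475601e-03]
```

View pics/s23.png

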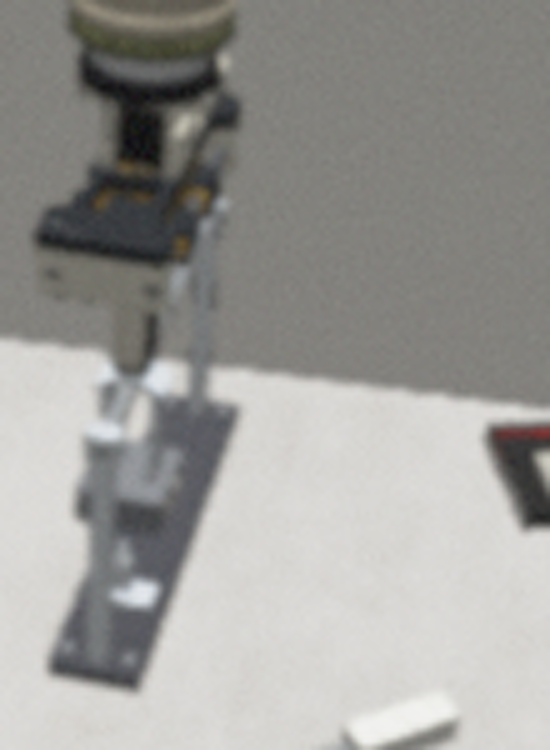

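View pics/t23.png

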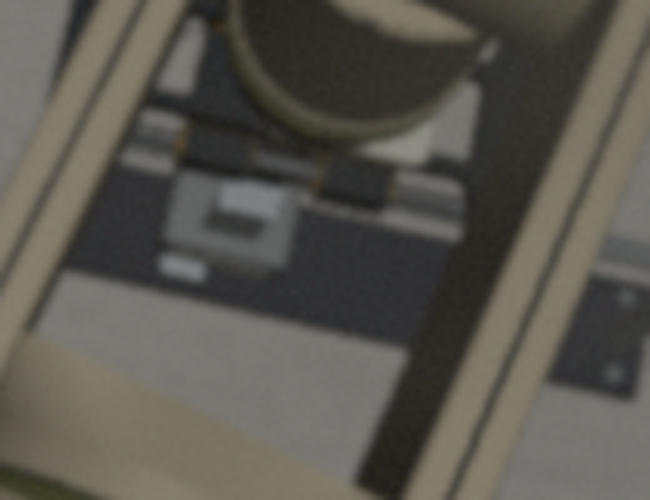

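```bash
python3 - <<'E'
from h import *
t=cv2.imread("pics/top0.png");s=cv2.imread("pics/side0.png")
a=cv2.resize(t[180:215,290:330],None,fx=10,fy=10,interpolation=cv2.INTER_CUBIC)
b=cv2.resize(s[180:215,245:285],None,fx=10,fy=10,interpolation=cv2.INTER_CUBIC)
cv2.imwrite("pics/ptr.png",np.hstack([np.clip(a*1.6,0,255).astype("u1"),b]))
crop(cv2.imread("pics/tf23.png"),290,175,340,210,12,"pics/t23z.png")
E
```

```text
(no output)
```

View pics/ptr.png

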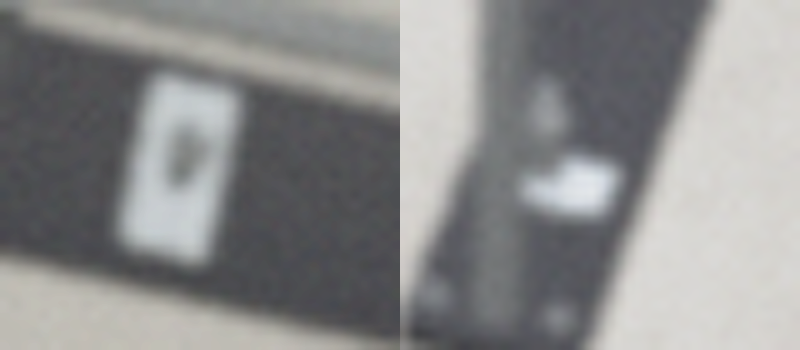

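View pics/t23z.png

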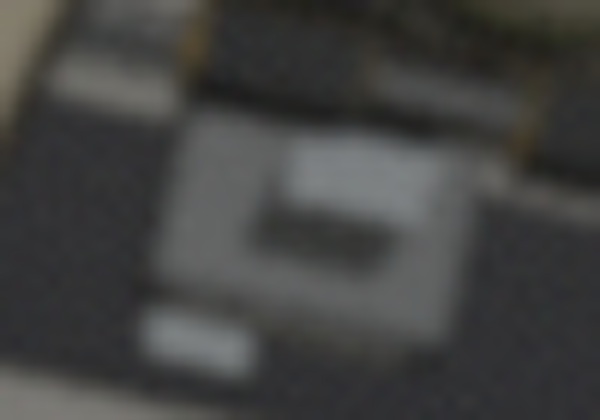

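```bash
python3 - <<'E'
from h import *
np.set_printoptions(precision=4,suppress=True)
print("tip tri",tri((259.5,187.5),(309.2,192.8)),plane("top",309.2,192.8,.058),plane("side",259.5,187.5,.058))
print("label top",[plane("top",290+x/10,180+y/10,.013) for x,y in((152,72),(243,92),(208,268),(118,245),(180,169))])
z=lambda x,y:(290+x/12,175+y/12)
q=[plane("top",*z(x,y),.110) for x,y in((185,108),(158,270),(455,335),(480,165))];print("foot",q,np.mean(q,0))
print("pred foot from TCP",proj("top",[.616,-.1325,.11]),"seen",np.mean([z(x,y) for x,y in((185,108),(158,270),(455,335),(480,165))],0))
E
```

```text
tip tri (array([ 0.6175, -0.1206,  0.0596]), np.float64(0.00033291168276320516)) [ 0.6182 -0.1208  0.058 ] [ 0.6174 -0.1224  0.058 ]
label top [array([ 0.6413, -0.1127,  0.013 ]), array([ 0.64  , -0.1362,  0.013 ]), array([ 0.5937, -0.1339,  0.013 ]), array([ 0.5958, -0.1107,  0.013 ]), array([ 0.6177, -0.1233,  0.013 ])]
foot [array([ 0.6252, -0.1045,  0.11  ]), array([ 0.5928, -0.104 ,  0.11  ]), array([ 0.5898, -0.162 ,  0.11  ]), array([ 0.6237, -0.1623,  0.11  ])] [ 0.6079 -0.1332  0.11  ]
pred foot from TCP [316.8216 189.8342] seen [316.625  193.2917]
```

Request:
{"name": "send_rows", "arguments": {
  "series": [
    {"wx":0,"wy":0,"wz":0,"dx":0.02,"dy":0.4,"dz":-0.01,"fingers":255},
    {"wx":0,"wy":0,"wz":0,"dx":0.02,"dy":0.4,"dz":-0.02,"fingers":255},
    {"wx":0,"wy":0,"wz":0,"dx":0.01,"dy":0.2,"dz":-0.02,"fingers":255},
    {"wx":0,"wy":0,"wz":0,"dx":0,"dy":0,"dz":0,"fingers":255},
    {"wx":0,"wy":0,"wz":0,"dx":0,"dy":0,"dz":0,"fingers":255}
  ],
  "newtons": 35
}}

```text
t: 29.15
tool_pos: [0.6178, -0.1222, 0.1929]
orientation: [0.11, 3.13, -0.006]
force: [-3.1, -3.4, 5.5]
opening: 0.0239
```

```bash
python3 - <<'E'
from h import *
look(24,(235,120,315,220),(285,160,345,215),6)
print(robot.read_state()["force"],robot.read_state()["orientation"])
E
```

```text
[ 0.61779129 -0.12215239  0.19285851] 29.25
[-3.18170393 -3.44939281  3.68461337] [ 0.10993888  3.12969744 -0.005467  ]
```

View pics/s24.png

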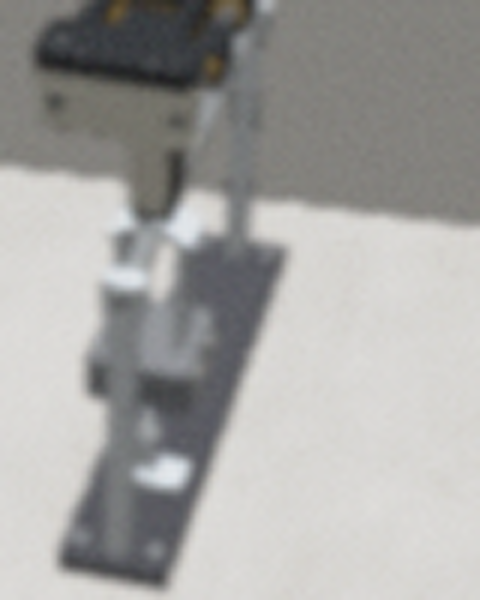

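View pics/t24.png

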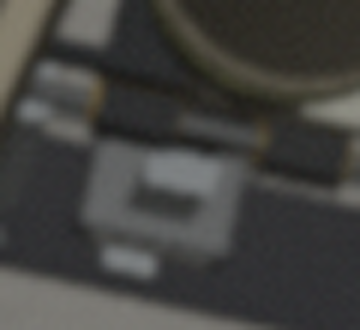

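Request:
{"name": "send_rows", "arguments": {
  "series": [
    {"wx":0,"wy":0.008,"wz":0,"dx":-0.05,"dy":0.05,"dz":0.03,"fingers":255},
    {"wx":0,"wy":0,"wz":0,"dx":0,"dy":0,"dz":0,"fingers":180},
    {"wx":0,"wy":0,"wz":0,"dx":0,"dy":0,"dz":0,"fingers":160},
    {"wx":0,"wy":0,"wz":0,"dx":0,"dy":0,"dz":0,"fingers":140},
    {"wx":0,"wy":0,"wz":0,"dx":0,"dy":0,"dz":0,"fingers":130},
    {"wx":0,"wy":0,"wz":0,"dx":0,"dy":0,"dz":0,"fingers":130},
    {"wx":0,"wy":0,"wz":0,"dx":0,"dy":0,"dz":0,"fingers":130}
  ],
  "newtons": 20
}}

```text
t: 29.83
tool_pos: [0.6174, -0.1182, 0.1901]
orientation: [-0.108, -3.139, -0.003]
force: [0.2, 0.4, 0.3]
opening: 0.0454
```

```bash
python3 - <<'E'
from h import *
look(25,(235,120,315,220),(285,160,345,215),6)
print(robot.read_state()["force"],robot.read_state()["orientation"])
E
```

```text
[ 0.61742147 -0.11826101  0.19016571] 29.9333
[ 0.17060018 -0.27569419  0.01313323] [-1.07914828e-01 -3.13917422e+00 -2.89105708e-03]
```

View pics/s25.png

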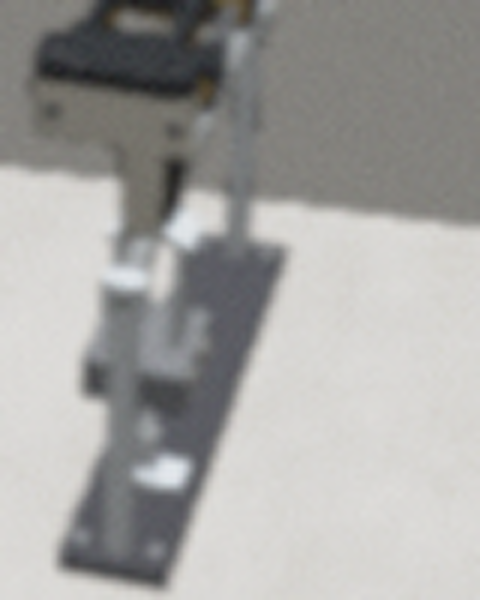

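Request:
{"name": "send_rows", "arguments": {
  "series": [
    {"wx":0,"wy":0,"wz":0,"dx":0,"dy":-0.2,"dz":0.5,"fingers":130},
    {"wx":0,"wy":0,"wz":0,"dx":0,"dy":0,"dz":1,"fingers":130},
    {"wx":0,"wy":0,"wz":0,"dx":0,"dy":0,"dz":2,"fingers":130},
    {"wx":0,"wy":0,"wz":0,"dx":0,"dy":0,"dz":2,"fingers":130},
    {"wx":0,"wy":0,"wz":0,"dx":0,"dy":0,"dz":2,"fingers":130},
    {"wx":0,"wy":0,"wz":0,"dx":-2,"dy":0,"dz":2,"fingers":130},
    {"wx":0,"wy":0,"wz":0,"dx":-3,"dy":0,"dz":1,"fingers":130},
    {"wx":0,"wy":0,"wz":0,"dx":-3.5,"dy":0,"dz":0,"fingers":130},
    {"wx":0,"wy":0,"wz":0,"dx":-3.5,"dy":0,"dz":0,"fingers":130},
    {"wx":0,"wy":0,"wz":0,"dx":-3.5,"dy":0,"dz":0,"fingers":130},
    {"wx":0,"wy":0,"wz":0,"dx":-3,"dy":0,"dz":0,"fingers":130},
    {"wx":0,"wy":0,"wz":0,"dx":0,"dy":0,"dz":0,"fingers":130}
  ],
  "newtons": 20
}}

```text
t: 30.93
tool_pos: [0.4255, -0.1206, 0.309]
orientation: [0.107, 3.133, -0.002]
force: [-0.5, -0.3, -0.5]
opening: 0.0455
```

```bash
python3 - <<'E'
from h import *
look(26,(235,110,315,220),(280,160,350,220),6)
E
```

```text
[ 0.42879558 -0.12087056  0.30923253] 31.0333
```

View pics/s26.png

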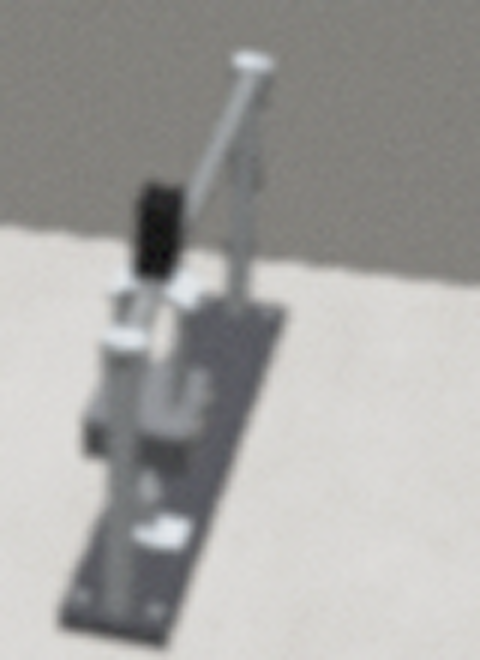

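View pics/tf26.png

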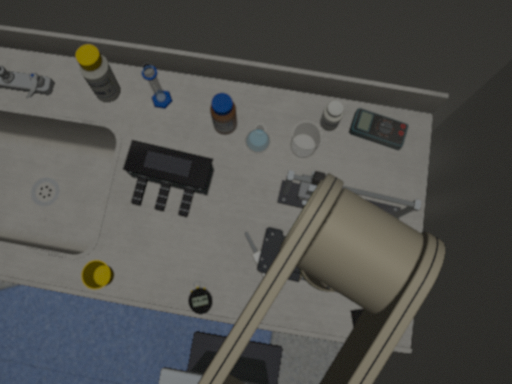

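Request:
{"name": "send_rows", "arguments": {
  "series": [
    {"wx":0,"wy":0,"wz":0,"dx":-1,"dy":3.5,"dz":0,"fingers":130},
    {"wx":0,"wy":0,"wz":0,"dx":-1,"dy":3.5,"dz":0,"fingers":130},
    {"wx":0,"wy":0,"wz":0,"dx":-1,"dy":3.5,"dz":0,"fingers":130},
    {"wx":0,"wy":0,"wz":0,"dx":-1,"dy":3.5,"dz":0,"fingers":130},
    {"wx":0,"wy":0,"wz":0,"dx":0,"dy":3.5,"dz":0,"fingers":130},
    {"wx":0,"wy":0,"wz":0,"dx":0,"dy":3.5,"dz":0,"fingers":130},
    {"wx":0,"wy":0,"wz":0,"dx":0,"dy":0,"dz":0,"fingers":130},
    {"wx":0,"wy":0,"wz":0,"dx":0,"dy":0,"dz":0,"fingers":130}
  ],
  "newtons": 20
}}

```text
t: 31.7
tool_pos: [0.3919, 0.0983, 0.3139]
orientation: [0.111, 3.125, 0.0]
force: [-0.0, -0.3, 0.1]
opening: 0.0455
```

```bash
python3 - <<'E'
from h import *
look(27,(235,110,315,220),(285,165,335,215),10)
E
```

```text
[0.39198789 0.09681037 0.31371133] 31.8
```

View pics/t27.png

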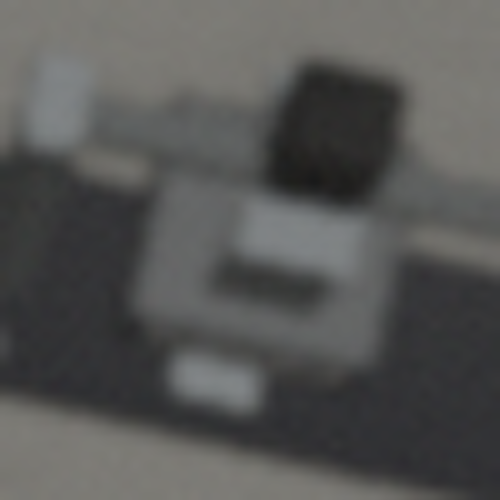

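View pics/tf27.png

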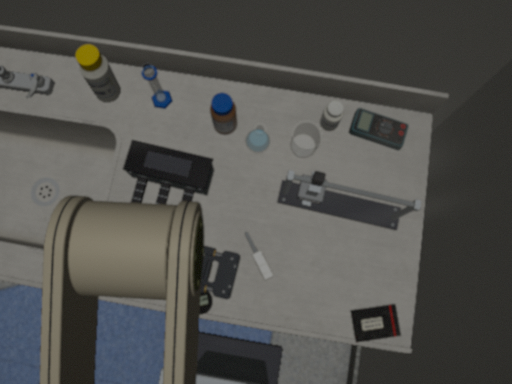

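View pics/sf27.png

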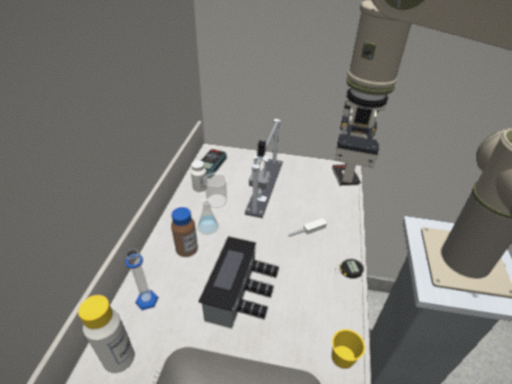

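```bash
python3 - <<'E'
from h import *
np.set_printoptions(precision=4,suppress=True)
z=lambda x,y:(285+x/10,165+y/10)
for p,h in(((135,312),.11),((380,372),.11),((337,130),.2065),((300,232),.184)): print(p,plane("top",*z(*p),h))
for p in([.6174,-.1222,.2065],[.6174,-.1182,.2065]):
  print((proj("top",p)-[285,165])*10)
im=cv2.imread("pics/tf27.png");g=cv2.cvtColor(im,cv2.COLOR_BGR2GRAY)
n,l,st,c=cv2.connectedComponentsWithStats((g<50).astype("u1"))
for i in range(1,n):
  if 310<c[i][0]<330 and 165<c[i][1]<190: print(st[i],c[i],plane("top",*c[i],.2065))
E
```

```text
(135, 312) [ 0.594  -0.0929  0.11  ]
(380, 372) [ 0.5896 -0.1506  0.11  ]
(337, 130) [ 0.6186 -0.1227  0.2065]
(300, 232) [ 0.601  -0.1203  0.184 ]
[333.9403 134.9621]
[315.1526 131.837 ]
[312 172  12  13 119] [317.6639 178.3782] [ 0.6174 -0.1206  0.2065]
```

```bash
python3 - <<'E'
from h import *
look(28,(190,230,310,330),(270,160,350,220),5)
E
```

```text
[0.39186546 0.09557707 0.31345166] 31.9
```

View pics/s28.png

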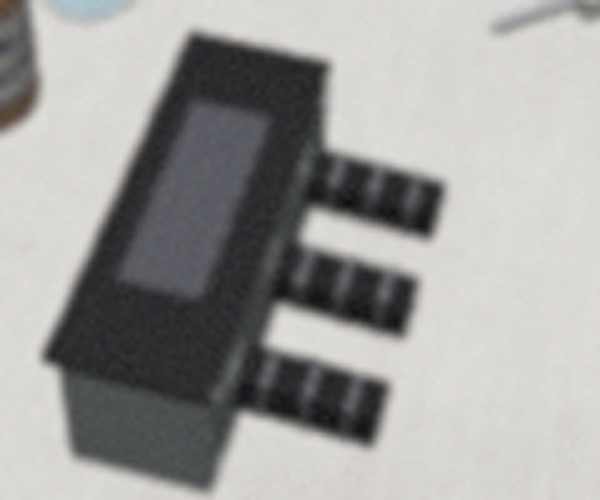

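All three handles sit against the dock face with no shaft showing, the carrier hangs above the pointer, and the arm is clear. I'll hand in the job.

```bash
python3 - <<'E'
from plant import robot
print(robot.close_job())
E
```

```text
the job is handed in; nothing more can be done
None
```

The job is done and handed in at about 32 s of the 210 s allowed; no verdict was reported.

- **Wands:** All three are in the dock, one to a port. Each was pushed until the handle met the face, with 13 to 19 N of contact where expected. The last side picture shows no shaft on any of them and the three rear ends in line.
- **Carrier:** I hung it on the rail about 8 cm to the −y side of the pointer and confirmed with a downward press that the hook sat on the rail. I then slid it along in contact, without lifting, and let go.
- **Pointer alignment:** The last top picture puts the carrier at y of about −0.121 to −0.123 m. The pointer measured −0.121 to −0.123 m, so they agree within about 2 mm.
- **Other objects:** The flask, beaker and white look-alike were never approached and look unmoved in the last pictures.

**Disagreements:**
- The two cameras differed by about 5 mm in y near the dock. I settled that with the gripper positions once each wand was held.
- When I opened the fingers on the carrier, the gripper sprang about 4 mm along the rail. The later pictures show the carrier itself stayed put.
- I took no separate height reading of the drooping wands.

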